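# Feed out the shims and shingle them in the issue tray

### The arm

A 6-joint arm with a two-finger parallel gripper is mounted at the origin on a cart in front of the work surface, level with it; the furniture and walls round the work are solid. World frame = base frame: x ahead of the robot, y to its left, z up, the work surface at z = 0. Lengths are in m, angles in rad, forces in N, time in s.
With the tool pointing down it reaches from about 0.25 to 0.725 m from the base axis. Payload 4 kg.
Tool frame: the origin (TCP) lies at the very end of the fingers, on their centre line; the grasp point (between the pads) lies 19 mm behind it; z points along the fingers, y is the line along which they close (so a half turn about z gives the same grasp; the last joint's range is limited). The gripper opens to 85 mm and grips with 20 to 120 N. Pads are 22 mm wide; open, the fingers measure 114 mm over their backs; the gripper's body (76 mm by 85 mm) begins 54 mm behind the grasp point. The pads swing forward as they close: fully open they stand 13 mm farther back than shut.
Start: joints at [0, 0.241, 0.005, 1.335, 0, 1.571], TCP at [0.5, -0, 0.231] pointing down, gripper open.
Joint ranges: [-2.72, 2.72], [-1.05, 1.87], [-1.09, 1.28], [-1.99, 2.15], [-1.42, 1.44], [-3.14, 3.14]. Speed limits (rad/s): [2.79, 2.79, 3.14, 3.14, 3.14, 3.14].

### API

Orientations are given as a unit quaternion [x, y, z, w].
In Python, from workcell import bot, vision, workorder, boxes_of gives the robot as it stands.
- The arm moves only by the tool send_rows, never from a script. Its argument "motion" is text: rows parted by semicolons, each of 5 numbers parted by spaces: the closure, from -1 (fully open) to 1 (shut), so that 0 is half open, then the shift along the tool's x, y, z in cm, then the turn about the tool's z in rad. In form: claw x y z twist; .... A call has 1 to 5 rows; each row is the pose to reach, as a shift and turn from the pose commanded when the call began, along the tool's axes at that moment; what a row does not reach only later rows make up. A row lasts 1/10 s, in which the tool goes at most 50 mm and 8.59 degrees, less where a joint would pass 70% of its speed; a pose out of reach is approached as far as the arm can. A call with a gripper value outside its range is refused whole. The fingers move at their own pace and stop on an object; the grip force is fixed at half the most. Time passes only in rows, so rows that repeat a pose let the fingers close. It gives the time, the measured TCP pose, the force, the opening and the grip force at its end, in the units of the state.
- bot.get_obs(): the state, without advancing time (a new reading comes with each control period).
- vision.camera(name): name is "scene" or "side" or "wrist"; returns the picture (400x640x3 uint8, red, green, blue); there is no depth.
- vision.camera_model(name): a dict with "fov_y" (degrees; the focal length in pixels is half the picture's height over the tangent of half this angle, whatever the lens; pixels are square), "cx", "cy" (the principal point, pixels), "k1" (the pictures are not rectified: a ray, as slopes to the right and down, at radius r is drawn at 1 + k1 r^2 times it, then the intrinsics apply), "world_from_camera" (4x4, takes a point from camera to world coordinates); the wrist camera has in their place "hand_eye" (4x4, takes a point from camera to tool coordinates, whose origin is the TCP and whose axes are the flange's). Camera axes: x right, y down, z forward; pixel columns grow to the right and rows downward; lengths in m; the calibration is good to about 2 mm. A picture is of the moment at which its call begins: read the wrist's pose just before it. camera_model takes no time and is no camera call.
- workorder.job_done(): hands the job in; it is judged then, once.
Trained networks look in the newest picture that a camera, given by its name, has taken for a name from the list of things; names that differ only in an ending like _2 or _b are one class to them, and where a whole thing is asked for, a point or a joint stands for the part that bears it (a point fixed in the world has none). Each returns a list of dicts, best first, with "conf" (0 to 1); they miss things now and then, are a little off and sometimes report something else, mostly with a low value. They report only what shows in the picture. A call takes as long as a camera call.
- boxes_of(camera, target): "rect" ([centre column, centre row, width, height] in pixels, round what is visible of it).
The state is a dict: "clock": time; "joint_pos": joint angles; "joint_vel": joint speeds; "tau": joint torques, N m; "eef_pos": TCP position; "tool_rot": TCP orientation; "ft_force": force on the tool from outside, world axes, zero at the start; "ft_torque": the same for the moment, N m; "grip_width": finger opening in m; "grasp_force": force on a finger pad.
Only numpy, scipy, OpenCV 4.12 (cv2) and the standard library are available. Lean on these libraries where they do the work, as an engineer would, in place of code of your own. Each camera call takes 0.05 s, during which the arm holds its last target. There are 200 camera calls.

### The job

Empty the shim magazine: push the red paddle fully to its stop and let it spring back to feed out one shim at a time, until none is left. Lay these shims, and any loose one on the bench, in the tray as one straight shingled row: the first flat on the floor with its edge on the red line, each further one lapped about half its width over the one before (some 20 mm further along), all slots towards the tray's blue lip. Then set the oak block down on the tray floor squarely behind the last shim, about touching it, as a stop, and leave the tools lying round about where they are.

Things in the scene. Friction and masses are not known exactly. Their poses are not given: they have to be found in the camera images.
- magazine: shim magazine, fixed: blue base 96 mm wide, 10 mm high, with a 50 (x) by 90 (y) mm aluminium hopper, clear cap at 56 mm, holding a flat stack of shims. Origin on the bench under the hopper's centre; x = feed direction (paddle, hopper, exit), z up; base's rear end at x = -129 mm. Only the lowest shim can leave, through the gate under the hopper's front
- exit (a point): where a full stroke leaves a shim: 75 mm along +x from the magazine's origin, level with the tops (10 mm above the bench) of two blue rails, x = 26 to 112 mm, which carry its ends. Between them, |y| < 24 mm, is an open gap down to the bench for the fingers; about 30 mm are free between shim and hopper. The shim's origin comes to lie about here
- pusher (a joint): spring-return slide of the magazine, m: 0 = at rest (back), 0.078 = at its stop, forward along the magazine's +x. The spring pulls back with about 3 N at rest, 10 N at the stop; let go, it snaps back by itself at once. Each full stroke feeds out one shim; take that away before the next stroke. Letting go halfway can jam the stack
- paddle (a point): middle of the slide's upright red paddle: 10 mm thick along the magazine's x, 76 mm wide along y, from 18 to 80 mm above the bench; this point is 60 mm above the bench, at rest at x = -115 mm in the magazine's frame, at the stop at x = -37 mm (12 mm behind the hopper). Push its rear face, the one away from the hopper
- tray: issue tray, fixed: aluminium, 258 mm (x) by 108 mm (y) outside, floor 4 mm thick, lips 4 mm thick standing 10 mm above the bench; the lip along its +y side is blue. Origin on the bench under its centre. The row runs along its +x, starting from the red line
- red_line (a point): middle of the red start line across the tray's floor, on the floor (4 mm above the bench), 95 mm from the tray's centre towards its -x end; axes as the tray's
- oak_block: oak packing block, 44 mm (its x) by 85 mm (its y) by 38 mm high, about 0.12 kg; origin at the centre of its underside
- shim1: brass slotted shim, 40 mm (its x) by 80 mm (y) by 7 mm thick, 0.07 kg; a 14 mm wide slot runs in from its +y end to 6 mm short of its centre, the rest is solid. Origin at the centre of its underside. In the magazine its axes are parallel to the magazine's, lowest number at the bottom. Always there
- lead1 (a point): middle of shim1's leading long edge, on its underside (20 mm from its origin towards its -x): the edge that is to lie on the red line or on the shim before
- shim2: brass slotted shim, 40 mm (its x) by 80 mm (y) by 7 mm thick, 0.07 kg; a 14 mm wide slot runs in from its +y end to 6 mm short of its centre, the rest is solid. Origin at the centre of its underside. In the magazine its axes are parallel to the magazine's, lowest number at the bottom. Always there
- lead2 (a point): middle of shim2's leading long edge, on its underside (20 mm from its origin towards its -x): the edge that is to lie on the red line or on the shim before
- shim3: brass slotted shim, 40 mm (its x) by 80 mm (y) by 7 mm thick, 0.07 kg; a 14 mm wide slot runs in from its +y end to 6 mm short of its centre, the rest is solid. Origin at the centre of its underside. In the magazine its axes are parallel to the magazine's, lowest number at the bottom. Always there
- lead3 (a point): middle of shim3's leading long edge, on its underside (20 mm from its origin towards its -x): the edge that is to lie on the red line or on the shim before
- shim4: brass slotted shim, 40 mm (its x) by 80 mm (y) by 7 mm thick, 0.07 kg; a 14 mm wide slot runs in from its +y end to 6 mm short of its centre, the rest is solid. Origin at the centre of its underside. In the magazine its axes are parallel to the magazine's, lowest number at the bottom. Always there
- lead4 (a point): middle of shim4's leading long edge, on its underside (20 mm from its origin towards its -x): the edge that is to lie on the red line or on the shim before
- shim5: brass slotted shim, 40 mm (its x) by 80 mm (y) by 7 mm thick, 0.07 kg; a 14 mm wide slot runs in from its +y end to 6 mm short of its centre, the rest is solid. Origin at the centre of its underside. In the magazine its axes are parallel to the magazine's, lowest number at the bottom. May be absent, else on top of the stack
- lead5 (a point): middle of shim5's leading long edge, on its underside (20 mm from its origin towards its -x): the edge that is to lie on the red line or on the shim before
- shim6: brass slotted shim, 40 mm (its x) by 80 mm (y) by 7 mm thick, 0.07 kg; a 14 mm wide slot runs in from its +y end to 6 mm short of its centre, the rest is solid. Origin at the centre of its underside. In the magazine its axes are parallel to the magazine's, lowest number at the bottom. May be absent, else lying flat on the bench, right of the tray
- lead6 (a point): middle of shim6's leading long edge, on its underside (20 mm from its origin towards its -x): the edge that is to lie on the red line or on the shim before
- tin: bystander: grease tin, 70 mm across, 42 mm high; origin at the centre of its underside
- bar_spanner: bystander: T-shaped steel bar spanner, 134 mm long, lying flat; origin at the centre of its underside
- screwdriver: bystander: black-handled screwdriver, 186 mm long; origin at the centre of its underside
- gauge: bystander: folded feeler gauge, 95 mm long (may be absent); origin at the centre of its underside

How it is judged:
On the way, in this order (a step that is already met when the one before it is completed fails the run):
1. the paddle is pushed to its stop (value of joint pusher above 0.074 m), for 0.05 s.
2. the paddle has sprung back to rest (value of joint pusher below 0.005 m), for 0.2 s.
At the end, for the whole second after the job is handed in: Slide at rest; every shim in the tray (20 mm, 14 deg), slot to the blue lip: one flat with its edge within 12 mm of the red line, each other one lifted onto the one before, 10 to 32 mm further along; block flat on the floor behind the last (centres at most 60 mm apart); all at rest (value of joint pusher below 0.005 m and y of shim1 in the frame of tray between -0.02 and 0.02 m and angle between the y axis of each of shim1, shim2, shim3, shim4, shim5, shim6 and the y axis of tray, either way round below 0.25 rad and linear speed of each of shim1, shim2, shim3, shim4, shim5, shim6, oak_block below 0.02 m/s and angle between each of shim1, shim2, shim3, shim4, shim5, shim6's own z axis and vertical below 0.7 rad and ((x of lead1 in the frame of red_line between -0.012 and 0.012 m and z of lead1 in the frame of red_line below 0.0035 m) or (z of lead1 in the frame of red_line above 0.0045 m and x of shim2 in the frame of shim1 between -0.032 and -0.01 m) or (z of lead1 in the frame of red_line above 0.0045 m and x of shim3 in the frame of shim1 between -0.032 and -0.01 m) or (z of lead1 in the frame of red_line above 0.0045 m and x of shim4 in the frame of shim1 between -0.032 and -0.01 m) or (z of lead1 in the frame of red_line above 0.0045 m and x of shim5 in the frame of shim1 between -0.032 and -0.01 m) or (z of lead1 in the frame of red_line above 0.0045 m and x of shim6 in the frame of shim1 between -0.032 and -0.01 m)) and distance between shim1 and shim2 above 0.01 m and distance between each of shim1, shim2 and shim3 above 0.01 m and distance between each of shim1, shim2, shim3 and shim4 above 0.01 m and distance between each of shim1, shim2, shim3, shim4 and shim5 above 0.01 m and distance between each of shim1, shim2, shim3, shim4, shim5 and shim6 above 0.01 m and horizontal distance between each of shim1, shim2, shim3, shim4, shim5, shim6 and oak_block above 0.036 m and y of shim2 in the frame of tray between -0.02 and 0.02 m and ((x of lead2 in the frame of red_line between -0.012 and 0.012 m and z of lead2 in the frame of red_line below 0.0035 m) or (z of lead2 in the frame of red_line above 0.0045 m and x of shim1 in the frame of shim2 between -0.032 and -0.01 m) or (z of lead2 in the frame of red_line above 0.0045 m and x of shim3 in the frame of shim2 between -0.032 and -0.01 m) or (z of lead2 in the frame of red_line above 0.0045 m and x of shim4 in the frame of shim2 between -0.032 and -0.01 m) or (z of lead2 in the frame of red_line above 0.0045 m and x of shim5 in the frame of shim2 between -0.032 and -0.01 m) or (z of lead2 in the frame of red_line above 0.0045 m and x of shim6 in the frame of shim2 between -0.032 and -0.01 m)) and y of shim3 in the frame of tray between -0.02 and 0.02 m and ((x of lead3 in the frame of red_line between -0.012 and 0.012 m and z of lead3 in the frame of red_line below 0.0035 m) or (z of lead3 in the frame of red_line above 0.0045 m and x of shim1 in the frame of shim3 between -0.032 and -0.01 m) or (z of lead3 in the frame of red_line above 0.0045 m and x of shim2 in the frame of shim3 between -0.032 and -0.01 m) or (z of lead3 in the frame of red_line above 0.0045 m and x of shim4 in the frame of shim3 between -0.032 and -0.01 m) or (z of lead3 in the frame of red_line above 0.0045 m and x of shim5 in the frame of shim3 between -0.032 and -0.01 m) or (z of lead3 in the frame of red_line above 0.0045 m and x of shim6 in the frame of shim3 between -0.032 and -0.01 m)) and y of shim4 in the frame of tray between -0.02 and 0.02 m and ((x of lead4 in the frame of red_line between -0.012 and 0.012 m and z of lead4 in the frame of red_line below 0.0035 m) or (z of lead4 in the frame of red_line above 0.0045 m and x of shim1 in the frame of shim4 between -0.032 and -0.01 m) or (z of lead4 in the frame of red_line above 0.0045 m and x of shim2 in the frame of shim4 between -0.032 and -0.01 m) or (z of lead4 in the frame of red_line above 0.0045 m and x of shim3 in the frame of shim4 between -0.032 and -0.01 m) or (z of lead4 in the frame of red_line above 0.0045 m and x of shim5 in the frame of shim4 between -0.032 and -0.01 m) or (z of lead4 in the frame of red_line above 0.0045 m and x of shim6 in the frame of shim4 between -0.032 and -0.01 m)) and y of shim5 in the frame of tray between -0.02 and 0.02 m and ((x of lead5 in the frame of red_line between -0.012 and 0.012 m and z of lead5 in the frame of red_line below 0.0035 m) or (z of lead5 in the frame of red_line above 0.0045 m and x of shim1 in the frame of shim5 between -0.032 and -0.01 m) or (z of lead5 in the frame of red_line above 0.0045 m and x of shim2 in the frame of shim5 between -0.032 and -0.01 m) or (z of lead5 in the frame of red_line above 0.0045 m and x of shim3 in the frame of shim5 between -0.032 and -0.01 m) or (z of lead5 in the frame of red_line above 0.0045 m and x of shim4 in the frame of shim5 between -0.032 and -0.01 m) or (z of lead5 in the frame of red_line above 0.0045 m and x of shim6 in the frame of shim5 between -0.032 and -0.01 m)) and y of shim6 in the frame of tray between -0.02 and 0.02 m and ((x of lead6 in the frame of red_line between -0.012 and 0.012 m and z of lead6 in the frame of red_line below 0.0035 m) or (z of lead6 in the frame of red_line above 0.0045 m and x of shim1 in the frame of shim6 between -0.032 and -0.01 m) or (z of lead6 in the frame of red_line above 0.0045 m and x of shim2 in the frame of shim6 between -0.032 and -0.01 m) or (z of lead6 in the frame of red_line above 0.0045 m and x of shim3 in the frame of shim6 between -0.032 and -0.01 m) or (z of lead6 in the frame of red_line above 0.0045 m and x of shim4 in the frame of shim6 between -0.032 and -0.01 m) or (z of lead6 in the frame of red_line above 0.0045 m and x of shim5 in the frame of shim6 between -0.032 and -0.01 m)) and horizontal distance between any of shim1, shim2, shim3, shim4, shim5, shim6 and oak_block below 0.06 m and x of oak_block in the frame of red_line above 0.055 m and y of oak_block in the frame of red_line between -0.02 and 0.02 m and z of oak_block in the frame of red_line between -0.003 and 0.004 m and angle between oak_block's own z axis and vertical below 0.08 rad and angle between the x axis of oak_block and the x axis of tray, either way round below 0.25 rad); the robot touches nothing.
It fails at once if a tool lying round about (tin, bar spanner, screwdriver, feeler gauge) is shoved away by more than 40 mm (distance of any of tin, bar_spanner, screwdriver, gauge from where it was at the start of the episode above 0.04 m).
Of shim5, shim6, gauge only 1 to 3 are there at a start; the rules pass over those that are not, and their reading is None.
At some moment in a run one of oak_block may be knocked a few centimetres aside while the robot is not near it.
Once in a run the grip may slacken for a moment while it holds something.
It also fails if it takes over 210 s, if anything falls off the work surface, if the arm or the gripper's body presses on something with over 40 N, if the wrist force passes 120 N, or if a joint passes its speed limit or range.

## Working session

There is one attempt and no reset: what is moved stays moved. The work goes in short steps, Python scripts to look and compute and a tool call to move; the robot and the scene stay as the last step left them, time stands still between calls to the robot, and variables do not carry over. Pictures are saved under pics/ and viewed, at most 14 in all, crops included, and the job is handed in when it is done.

Besides the shell and the picture viewer there is one more tool, called after "Call:" as a command line: name --argument value ..., lists and objects as JSON in quotes. send_rows: Moves the arm, as the interface text tells. Its arguments: {"type":"object","properties":{"motion":{"type":"string"}},"required":["motion"]}

```bash
ls; mkdir -p pics; cat > h.py <<'E'
import numpy as np, cv2
from workcell import bot, vision, workorder, boxes_of
from scipy.spatial.transform import Rotation as R
def snap(name,fn=None):
    o=bot.get_obs(); im=vision.camera(name)
    if fn: cv2.imwrite('pics/'+fn,cv2.cvtColor(im,cv2.COLOR_RGB2BGR))
    return im,o
def T(name,o=None):
    m=vision.camera_model(name)
    if 'world_from_camera' in m: return m,np.array(m['world_from_camera'])
    o=o or bot.get_obs(); W=np.eye(4); W[:3,:3]=R.from_quat(o['tool_rot']).as_matrix(); W[:3,3]=o['eef_pos']
    return m,W@np.array(m['hand_eye'])
def p2w(name,uv,z,o=None):
    m,M=T(name,o); f=200/np.tan(np.radians(m['fov_y'])/2)
    uv=np.atleast_2d(uv).astype(float); d=(uv-[m['cx'],m['cy']])/f; s=d.copy()
    for _ in range(20): s=d/(1+m['k1']*(s**2).sum(1,keepdims=True))
    ray=np.c_[s,np.ones(len(s))]@M[:3,:3].T; c=M[:3,3]
    return c+ray*((z-c[2])/ray[:,2])[:,None]
def w2p(name,P,o=None):
    m,M=T(name,o); f=200/np.tan(np.radians(m['fov_y'])/2)
    q=(np.atleast_2d(P)-M[:3,3])@M[:3,:3]; s=q[:,:2]/q[:,2:]
    return s*(1+m['k1']*(s**2).sum(1,keepdims=True))*f+[m['cx'],m['cy']]
E
python3 - <<'E'
from h import *
o=bot.get_obs(); print(o)
for n in ['scene','side','wrist']:
    snap(n,n+'0.png'); m=vision.camera_model(n); print(n,m)
    for t in ['magazine','pusher','tray','oak_block','shim1','tin','bar_spanner','screwdriver','gauge']:
        print(t,[(round(b['conf'],2),np.round(b['rect']).astype(int).tolist()) for b in boxes_of(n,t)[:3]])
a,b=[cv2.imread(f'pics/{n}0.png') for n in('scene','side')]
print(bot.get_obs()['clock'])
E
```

```text
pics
{'clock': 0.0, 'joint_pos': array([ 5.59819945e-06,  2.41395441e-01,  3.72164863e-03,  1.33518706e+00,
       -8.58994449e-06,  1.57083359e+00]), 'joint_vel': array([ 0.0003491 , -0.00089963,  0.00054767, -0.0006819 , -0.0001073 ,
        0.00041159]), 'tau': array([ 5.50268451e-04, -3.72315860e+01,  2.52406776e+01,  1.67737965e-02,
        2.29149265e-05,  1.14679995e-05]), 'eef_pos': array([4.99371719e-01, 1.88534329e-07, 2.30420723e-01]), 'tool_rot': array([ 0.7071176 ,  0.70709521, -0.00073297, -0.00072687]), 'ft_force': array([-0.43939521, -0.44507531,  0.7931826 ]), 'ft_torque': array([-2.32390488e-02, -3.28847117e-02,  8.87787444e-05]), 'grasp_force': 0.0, 'grip_width': 0.08519777747405334}
scene {'fov_y': 47.38397986190225, 'cx': 318.97376404177714, 'cy': 198.1199793870838, 'k1': -0.07430456614039666, 'world_from_camera': array([[ 0.80834135, -0.22901095,  0.54234514, -0.09617328],
       [-0.58831801, -0.34802158,  0.72990609, -0.87251306],
       [ 0.02159132, -0.90908469, -0.4160515 ,  0.56927308],
       [ 0.        ,  0.        ,  0.        ,  1.        ]])}
magazin
[... 1299 characters left out ...]
6401367, 'k1': -0.014370717316980277, 'hand_eye': array([[-9.57136671e-04, -9.46763171e-01, -3.21929468e-01,
         8.27889269e-02],
       [ 9.99998709e-01, -4.90745462e-04, -1.52988699e-03,
         2.01893443e-04],
       [ 1.29045524e-03, -3.21930517e-01,  9.46762418e-01,
        -1.42875358e-01],
       [ 0.00000000e+00,  0.00000000e+00,  0.00000000e+00,
         1.00000000e+00]])}
magazine [(0.82, [412, 230, 104, 165])]
pusher [(0.7, [422, 195, 88, 78])]
tray [(0.75, [274, 204, 100, 189])]
oak_block [(0.79, [243, 9, 42, 18]), (0.21, [388, 372, 8, 4])]
shim1 []
tin [(0.83, [242, 359, 44, 32]), (0.17, [246, 10, 44, 19])]
bar_spanner [(0.6, [388, 372, 5, 7])]
screwdriver []
gauge []
1.5
```

View pics/scene0.png

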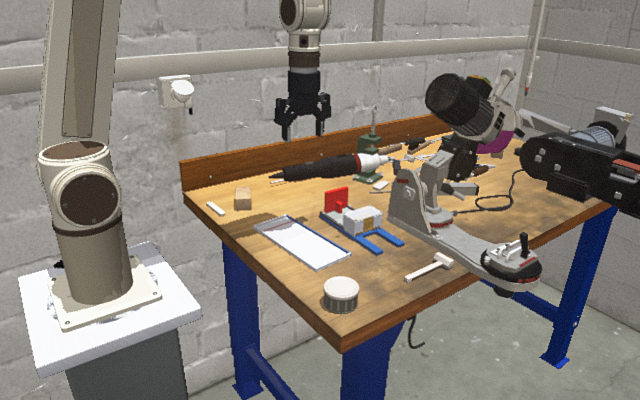

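View pics/wrist0.png

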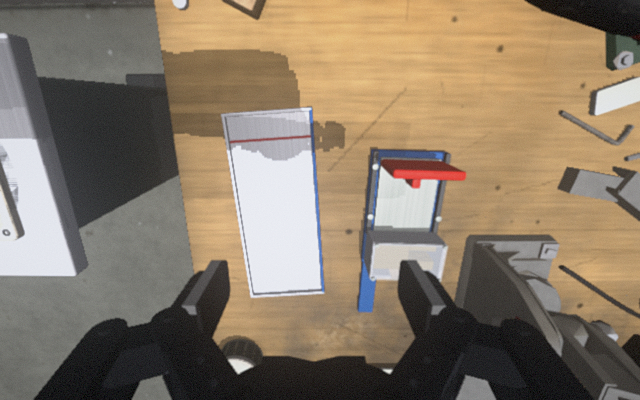

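View pics/side0.png

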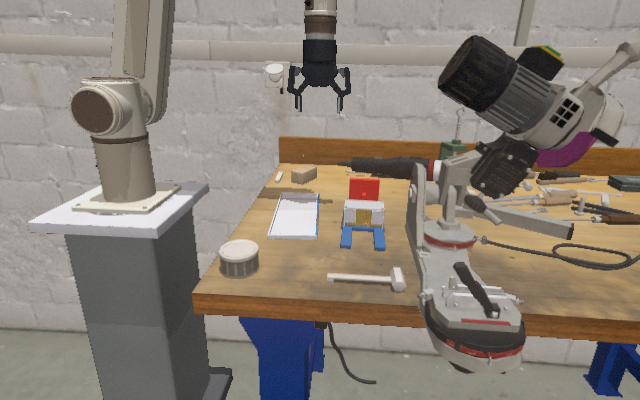

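The wrist view shows the tray, with its red line near (229–313, 139), its blue lip on the right and its row running down the picture. The magazine is to its right, with the paddle at (422, 170) and the exit towards the bottom. Both run along about -y in the world. The oak block is at the top left, the tin and spanner are at the near edge, and I see no loose shim.

```bash
python3 - <<'E'
from h import *
o=bot.get_obs()
np.set_printoptions(precision=4,suppress=True)
P=lambda uv,z:p2w('wrist',uv,z,o)[:,:]
print('tray corners',P([(222,113),(312,107),(324,292),(251,297)],.01))
print('red',P([(229,142),(313,136)],.004))
print('mag base rear',P([(374,149),(449,152)],.01)); print('rail end',P([(358,312),(373,312)],.01))
print('cap',P([(371,278),(443,280)],.056)); print('paddle top rear',P([(381,160),(464,171)],.08))
S=lambda uv,z:p2w('scene',uv,z)
print('block',S([(246,206)],.0),S([(246,190)],.038)); print('gauge',S([(214,208)],.003))
print('spanner',S([(430,267)],.005),'tin',S([(341,314)],0)); print(p2w('side',[(238,278),(304,184)],0),p2w('side',[(367,279)],.005))
E
```

```text
tray corners [[ 0.3919  0.0701  0.01  ]
 [ 0.498   0.0766  0.01  ]
 [ 0.5148 -0.1783  0.01  ]
 [ 0.4084 -0.1871  0.01  ]]
red [[0.3954 0.0355 0.004 ]
 [0.4992 0.0426 0.004 ]]
mag base rear [[0.5737 0.0276 0.01  ]
 [0.6663 0.024  0.01  ]]
rail end [[ 0.5657 -0.2135  0.01  ]
 [ 0.588  -0.2136  0.01  ]]
cap [[ 0.5711 -0.1249  0.056 ]
 [ 0.6613 -0.128   0.056 ]]
paddle top rear [[0.5673 0.0273 0.08  ]
 [0.6525 0.0161 0.08  ]]
block [[0.4384 0.1977 0.    ]] [[0.4528 0.2215 0.038 ]]
gauge [[0.354  0.2301 0.003 ]]
spanner [[ 0.6291 -0.3249  0.005 ]] tin [[ 0.3639 -0.3339  0.    ]]
[[ 0.3908 -0.3382  0.    ]
 [ 0.4439  0.1741  0.    ]] [[ 0.617  -0.3263  0.005 ]]
```

Call:
send_rows --motion "0 0 0 0 -0.6; 0 0 0 0 -0.6; 0 0 0 0 -0.6; 0 0 0 0 -0.6; 0 0 0 0 -0.6"

```text
clock: 2.0
eef_pos: [0.5, -0.0, 0.2313]
tool_rot: [0.467, 0.884, -0.0, -0.0]
ft_force: [0.0, -0.1, 0.3]
grip_width: 0.0429
grasp_force: 0.0
```

Call:
send_rows --motion "0 0 0 0 -0.75; 0 0 0 0 -0.75; 0 0 0 0 -0.75; 0 0 0 0 -0.75; 0 0 0 0 -0.75"

```text
clock: 2.5
eef_pos: [0.5, -0.0, 0.2313]
tool_rot: [0.109, 0.994, 0.0, -0.0]
ft_force: [0.6, 0.8, -0.3]
grip_width: 0.0426
grasp_force: 0.0
```

Call:
send_rows --motion "1 0 0 0 -0.186; 1 0 0 0 -0.186; 1 -8 0 0 -0.186; 1 -8 0 0 -0.186; 1 -8 0 0 -0.186"

```text
clock: 3.0
eef_pos: [0.5808, -0.0183, 0.2299]
tool_rot: [0.02, 1.0, -0.0, 0.0]
ft_force: [-0.0, 0.5, -0.0]
grip_width: 0.0002
grasp_force: 0.0
```

```bash
cat >> h.py <<'E'
np.set_printoptions(precision=4,suppress=True)
FR={'mag':np.array([.6155,-.103,-1.606]),'tray':np.array([.4533,-.0547,-1.506])}  # x,y,heading of frame x
def w(fr,xy):
    x,y,a=FR[fr]; c,s=np.cos(a),np.sin(a); return np.array([x,y])+np.array([[c,-s],[s,c]])@np.array(xy)
def rel(xyz,head):
    "shift (cm) + twist to put TCP at xyz with tool y = - heading direction"
    o=bot.get_obs(); M=R.from_quat(o['tool_rot']).as_matrix()
    d=M.T@(np.array(xyz)-o['eef_pos'])*100
    ty=-np.array([np.cos(head),np.sin(head),0]); l=M.T@ty
    tw=np.arctan2(-l[0],l[1]); print('shift cm',d.round(2),'twist',round(tw,3)); return d
E
python3 - <<'E'
from h import *
im,o=snap('wrist','w1.png'); print(o['eef_pos'],o['joint_pos'])
for n,fr,pts in [('tray','tray',[(-.129,-.054),(-.129,.054),(.129,.054),(.129,-.054)]),('mag','mag',[(-.129,-.048),(-.129,.048),(.026,-.048),(.112,-.048),(.112,.048),(.112,-.024),(.112,.024)])]:
    for p in pts:
        u=w2p('wrist',np.r_[w(fr,p),.01],o)[0]; 
        if abs(u).max()<2000: cv2.circle(im,tuple(int(x) for x in u),3,(0,255,0),-1)
for p in [(.025,-.045),(.025,.045),(-.025,-.045),(-.025,.045)]:
    cv2.circle(im,tuple(int(x) for x in w2p('wrist',np.r_[w('mag',p),.056],o)[0]),3,(255,0,255),-1)
for p in [(-.095,-.05),(-.095,.05)]:
    cv2.circle(im,tuple(int(x) for x in w2p('wrist',np.r_[w('tray',p),.004],o)[0]),3,(0,255,255),-1)
cv2.imwrite('pics/w1o.png',cv2.cvtColor(im,cv2.COLOR_RGB2BGR))
rel([*w('mag',(-.165,0)),.05],FR['mag'][2])
E
```

```text
[ 0.5808 -0.0183  0.2299] [-0.0314  0.4041  0.2312  1.3974 -0.0002  0.0078]
shift cm [-3.94  8.14 18.01] twist -0.003
```

View pics/w1o.png

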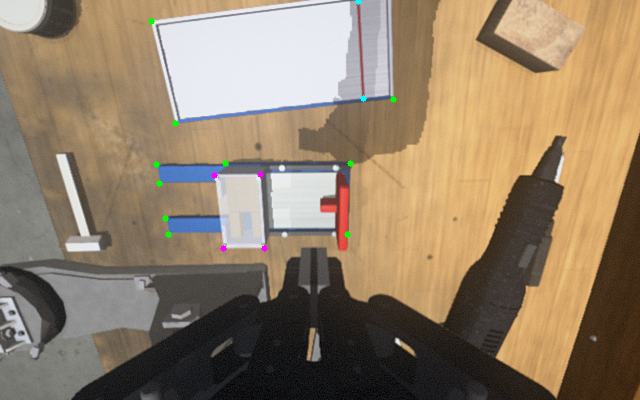

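The projected model points land on the tray, rails, cap and base within about 2 px. The paddle is at (343, 210) and its back is clear. The oak block is at (535, 35), and the black tool stays to the right of the path. Now I'll go behind the paddle.

Call:
send_rows --motion "1 -3.9 8.1 0 0; 1 -3.9 8.1 4 0; 1 -3.9 8.1 9 0; 1 -3.9 8.1 14 0; 1 -3.9 8.1 18 0"

```text
clock: 3.55
eef_pos: [0.6183, 0.0629, 0.0495]
tool_rot: [0.018, 1.0, -0.0, -0.001]
ft_force: [0.2, -0.1, 0.1]
grip_width: -0.0001
grasp_force: 0.0
```

Call:
send_rows --motion "1 0 -2 0 0; 1 0 -4 0 0; 1 0 -6 0 0; 1 0 -8 0 0; 1 0 -9.5 0 0"

```text
clock: 4.05
eef_pos: [0.6136, -0.0295, 0.0496]
tool_rot: [0.017, 1.0, 0.004, -0.003]
ft_force: [-1.1, 10.6, -6.2]
grip_width: -0.0001
grasp_force: 5.4
```

```bash
python3 - <<'E'
from h import *
o=bot.get_obs(); print(o['eef_pos'],o['ft_force']); rel([*w('mag',(-.0565,0)),.05],FR['mag'][2])
E
```

```text
[ 0.6136 -0.0295  0.0496] [-1.1282 10.5729 -6.2012]
shift cm [-0.45 -1.69 -0.05] twist 0.001
```

Call:
send_rows --motion "1 -0.2 -0.7 0 0; 1 -0.2 -1.1 0 0; 1 -0.2 -1.1 0 0"

```text
clock: 4.35
eef_pos: [0.6133, -0.0402, 0.0496]
tool_rot: [0.018, 1.0, 0.004, -0.005]
ft_force: [-5.7, 9.2, -3.0]
grip_width: -0.0001
grasp_force: 4.3
```

Call:
send_rows --motion "1 0 -0.4 0 0; 1 0 -0.4 0 0"

```text
clock: 4.55
eef_pos: [0.6131, -0.0435, 0.0495]
tool_rot: [0.017, 1.0, 0.004, -0.005]
ft_force: [-4.9, 10.5, -2.7]
grip_width: -0.0001
grasp_force: 4.7
```

Call:
send_rows --motion "1 0 -0.3 0 0; 1 0 -0.3 0 0"

```text
clock: 4.75
eef_pos: [0.6131, -0.0461, 0.0496]
tool_rot: [0.017, 1.0, 0.004, -0.005]
ft_force: [-5.3, 10.3, -2.9]
grip_width: 0.0001
grasp_force: 5.1
```

Call:
send_rows --motion "1 0 -0.3 0 0; 1 0 -0.3 0 0"

```text
clock: 4.95
eef_pos: [0.613, -0.047, 0.0496]
tool_rot: [0.016, 1.0, 0.006, -0.005]
ft_force: [-5.0, 15.4, -1.9]
grip_width: 0.0002
grasp_force: 7.7
```

Call:
send_rows --motion "1 0 -0.3 0 0; 1 0 -0.3 0 0"

```text
clock: 5.15
eef_pos: [0.613, -0.047, 0.0497]
tool_rot: [0.015, 1.0, 0.009, -0.005]
ft_force: [-5.3, 22.3, -0.8]
grip_width: -0.0002
grasp_force: 11.2
```

Call:
send_rows --motion "1 0 -0.2 0 0; 1 0 -0.2 0 0"

```text
clock: 5.35
eef_pos: [0.613, -0.0471, 0.0497]
tool_rot: [0.015, 1.0, 0.01, -0.005]
ft_force: [-5.0, 27.2, -1.3]
grip_width: -0.0001
grasp_force: 13.5
```

```bash
python3 - <<'E'
from h import *
im,o=snap('scene'); 
cv2.imwrite('pics/s2.png',cv2.cvtColor(cv2.resize(im[150:300,280:480],None,fx=3.5,fy=3.5),cv2.COLOR_RGB2BGR))
E
```

```text
(no output)
```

View pics/s2.png

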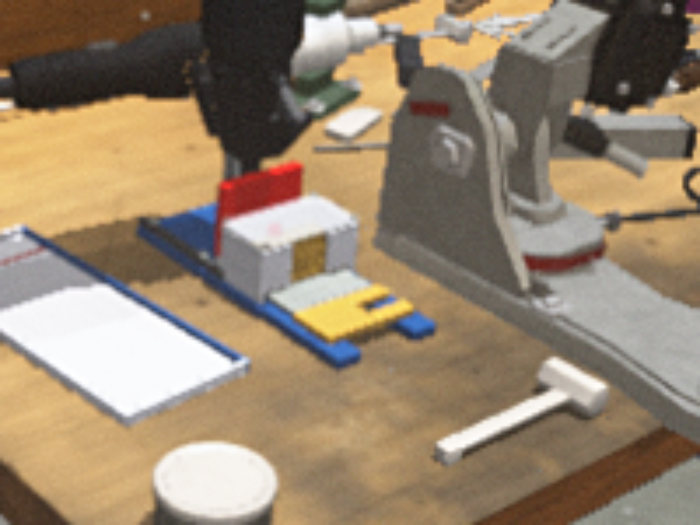

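The close-up shows the paddle at its stop and one shim fed onto the rails, slot towards the far side. Next I'll let the paddle back and go over the exit.

Call:
send_rows --motion "1 0 5 0 0; 1 0 9.5 0 0; 1 0 9.8 0 0; 1 0 9.8 -5 0; 0 0 9.8 -9 0"

```text
clock: 5.9
eef_pos: [0.6195, 0.0394, 0.142]
tool_rot: [0.018, 1.0, -0.0, -0.001]
ft_force: [1.2, -0.8, 0.7]
grip_width: 0.0132
grasp_force: 0.0
```

Call:
send_rows --motion "-0.38 0 -5 0 0; -0.38 0 -10 0 0; -0.38 0 -15 0 0; -0.38 0 -20 0 0; -0.38 0 -22.3 0 0"

```text
clock: 6.4
eef_pos: [0.6117, -0.1887, 0.1419]
tool_rot: [0.021, 1.0, -0.001, 0.0]
ft_force: [-0.4, 0.5, -0.8]
grip_width: 0.0587
grasp_force: 0.0
```

```bash
python3 - <<'E'
from h import *
im,o=snap('wrist'); print(o['eef_pos'],o['grip_width'],o['ft_force'])
for t in ['shim1','pusher']: print([(round(b['conf'],2),np.round(b['rect']).tolist()) for b in boxes_of('wrist',t)[:3]])
for p in [(.055,-.04),(.095,-.04),(.055,.04),(.095,.04)]:
    u=w2p('wrist',np.r_[w('mag',p),.017],o)[0]; print(u)
    cv2.circle(im,tuple(int(x) for x in u),2,(0,255,0),-1)
cv2.imwrite('pics/w3.png',cv2.cvtColor(im,cv2.COLOR_RGB2BGR))
rel([*w('mag',(.075,0)),.003],FR['mag'][2])
E
```

```text
[ 0.6117 -0.1887  0.1419] 0.058686893369512765 [-0.4209  0.5445 -0.8179]
[(0.64, [386.0, 208.0, 3.0, 0.0]), (0.6, [386.0, 187.0, 4.0, 5.0])]
[(0.9, [526.0, 208.0, 147.0, 108.0])]
[347.6744 152.4241]
[303.3292 152.7213]
[345.2692 233.4543]
[304.7929 233.6925]
shift cm [-0.04  0.81 13.85] twist -0.005
```

View pics/w3.png

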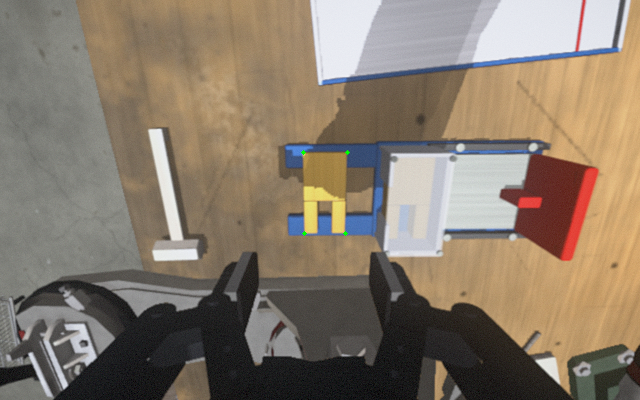

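The shim lies exactly on the predicted corners, (304–347, 152–233), and the paddle is back at rest. I'll descend and grip.

Call:
send_rows --motion "-0.38 0 0.8 0 0; -0.38 0 0.8 5 0; -0.38 0 0.8 10 0; -0.38 0 0.8 12.8 0; -0.38 0 0.8 13.7 0"

```text
clock: 7.05
eef_pos: [0.6119, -0.172, 0.0111]
tool_rot: [0.015, 1.0, 0.002, -0.001]
ft_force: [-34.8, 1.6, 81.4]
grip_width: 0.0589
grasp_force: 34.8
```

Call:
send_rows --motion "0.3 0 0 0 0; 0.4 0 0 0 0; 0.6 0 0 0 0; 0.6 0 0 0 0"

```text
clock: 7.45
eef_pos: [0.6165, -0.1734, 0.0103]
tool_rot: [0.016, 1.0, -0.0, 0.004]
ft_force: [-5.8, 2.2, 21.9]
grip_width: 0.0384
grasp_force: 57.9
```

Call:
send_rows --motion "0.6 0 0 -2 0; 0.6 0 0 -5 0; 0.6 0 0 -5 0"

```text
clock: 7.75
eef_pos: [0.617, -0.174, 0.0593]
tool_rot: [0.016, 1.0, -0.001, 0.004]
ft_force: [0.7, 0.2, 0.1]
grip_width: 0.0375
grasp_force: 60.9
```

```bash
python3 - <<'E'
from h import *
im,o=snap('wrist','w4.png'); print(o['eef_pos'],o['grip_width'],o['ft_force'])
rel([*w('tray',(-.075,0)),.05],FR['tray'][2])
E
```

```text
[ 0.617  -0.174   0.0593] 0.037533795398683074 [0.739  0.1683 0.0671]
shift cm [17.35 18.86  0.6 ] twist -0.097
```

View pics/w4.png

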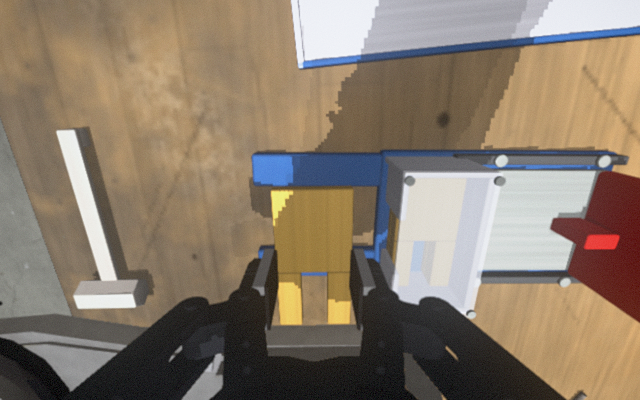

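The shim is held between the fingertips, at (273–353, 188–325). I came down about 8 mm off towards the hopper because I had read the pose before it settled. Next time I'll let it settle first. Now I'll carry the shim to the tray.

Call:
send_rows --motion "0.6 5 5 -2 -0.097; 0.6 9 9 -2 -0.097; 0.6 13 13 -2 -0.097; 0.6 17 18 -2 -0.097; 0.6 17.3 18.8 -2 -0.097"

```text
clock: 8.3
eef_pos: [0.4486, 0.0138, 0.073]
tool_rot: [-0.031, 1.0, 0.0, -0.001]
ft_force: [0.3, 1.0, -0.7]
grip_width: 0.0377
grasp_force: 60.9
```

Call:
send_rows --motion "0.6 0 0 0 0; 0.6 0 0 0 0; 0.6 0 0 0 0"

```text
clock: 8.6
eef_pos: [0.4523, 0.0119, 0.074]
tool_rot: [-0.031, 1.0, -0.0, 0.0]
ft_force: [0.1, 0.2, -0.5]
grip_width: 0.0381
grasp_force: 60.9
```

```bash
python3 - <<'E'
from h import *
o=bot.get_obs(); print(o['eef_pos'],o['grip_width'],o['ft_force'])
im,o4=cv2.imread('pics/w4.png'),None
# shim top corners far end relative to TCP in w4 (TCP .617,-.174,.0593)
o4=dict(o); o4['eef_pos']=np.array([.617,-.174,.0593]); o4['tool_rot']=np.array([.016,1,-.001,.004])
print(p2w('wrist',[(273,188),(353,187)],.066,o4)-o4['eef_pos'])
rel([*w('tray',(-.075,0)),.02],FR['tray'][2])
im,o=snap('wrist','w5.png')
E
```

```text
[0.4523 0.0119 0.074 ] 0.038079678862394495 [ 0.1441  0.2259 -0.496 ]
[[-0.0445 -0.018   0.0067]
 [-0.0438  0.0201  0.0067]]
shift cm [0.34 0.85 5.4 ] twist -0.002
```

View pics/w5.png

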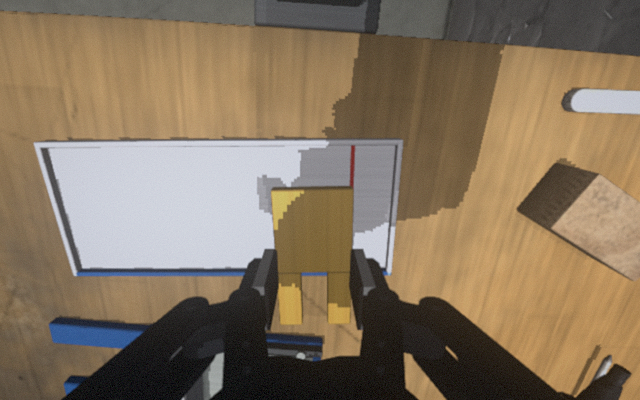

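The shim is held level over the start of the tray. Its lead edge is near the red line at (353, 187), its slot is towards the blue lip, and its centre is about 4 mm off the TCP along tool x. I'll set it down.

Call:
send_rows --motion "0.6 0 0.8 2 0; 0.6 0 0.85 4.5 0; 0.6 0 0.85 6 0; 0.6 0 0.85 6.7 0; 0.6 0 0.85 6.7 0"

```text
clock: 9.15
eef_pos: [0.4511, 0.0194, 0.0062]
tool_rot: [-0.03, 1.0, -0.0, -0.001]
ft_force: [-0.2, 0.2, -0.6]
grip_width: 0.0375
grasp_force: 60.9
```

Call:
send_rows --motion "0 0 0 0 0; -0.2 0 0 0 0; -0.2 0 0 0 0; -0.2 0 0 -3 0; -0.2 0 0 -8 0"

```text
clock: 9.65
eef_pos: [0.4485, 0.02, 0.086]
tool_rot: [-0.031, 1.0, -0.0, -0.003]
ft_force: [1.8, 0.2, 0.4]
grip_width: 0.0515
grasp_force: 0.0
```

Call:
send_rows --motion "0.5 -5 5 -3 0.1; 1 -9 8 -3 0.1; 1 -14 8 -3 0.1; 1 -16.5 7 -3 0.1; 1 -16.5 7 -3 0.1"

```text
clock: 10.15
eef_pos: [0.6172, 0.101, 0.1164]
tool_rot: [0.019, 1.0, 0.0, 0.002]
ft_force: [-0.1, -0.4, -0.0]
grip_width: -0.0002
grasp_force: 0.0
```

```bash
cat >> h.py <<'E'
def edges(o,im,fr,z,x0,x1,yr=(-.03,.03),n=120):
    "brass mask sampled in a rectified top view: returns mask"
    xs=np.linspace(x0,x1,int((x1-x0)*2000)); ys=np.linspace(-.05,.05,200)
    P=np.array([[*w(fr,(x,y)),z] for y in ys for x in xs]); u=w2p('wrist',P,o).astype(np.float32)
    return cv2.remap(im,u[:,0].reshape(len(ys),-1),u[:,1].reshape(len(ys),-1),cv2.INTER_LINEAR)
E
python3 - <<'E'
from h import *
im,o=snap('wrist','w6.png'); print(o['eef_pos'])
rel([*w('mag',(-.16,0)),.05],FR['mag'][2])
for p in [(-.095,-.04),(-.095,.04),(-.055,.04),(-.055,-.04)]:
    u=w2p('wrist',np.r_[w('tray',p),.011],o)[0]; print(u)
E
```

```text
[0.6172 0.101  0.1164]
shift cm [-0.89 -4.33  6.62] twist -0.003
[206.2499 -95.0501]
[228.8334  37.7845]
[176.5399  44.239 ]
[147.9517 -86.619 ]
```

View pics/w6.png

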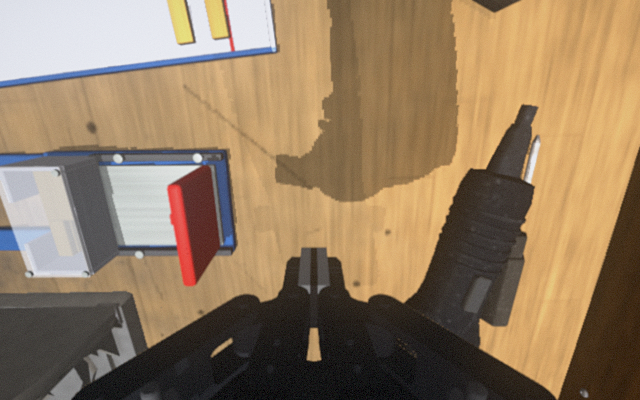

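Shim 1 lies where it was planned, with its corner on the red line at (230, 38). Second stroke next.

Call:
send_rows --motion "1 -0.7 -4.3 0 0; 1 -0.7 -4.3 4 0; 1 -0.7 -4.3 6.6 0; 1 -0.7 -4.3 6.6 0; 1 -0.7 -4.3 6.6 0"

```text
clock: 10.7
eef_pos: [0.6161, 0.057, 0.0519]
tool_rot: [0.019, 1.0, -0.0, -0.0]
ft_force: [-0.1, -0.3, -0.1]
grip_width: -0.0001
grasp_force: 0.0
```

Call:
send_rows --motion "1 0 -2.5 0 0; 1 0 -5 0 0; 1 0 -7 0 0; 1 0 -9 0 0; 1 0 -10 0 0"

```text
clock: 11.2
eef_pos: [0.6149, -0.0401, 0.054]
tool_rot: [0.018, 1.0, 0.004, 0.002]
ft_force: [1.3, 12.3, -1.2]
grip_width: 0.0001
grasp_force: 5.6
```

Call:
send_rows --motion "1 0 -0.5 0 0; 1 0 -0.9 0 0; 1 0 -0.9 0 0"

```text
clock: 11.5
eef_pos: [0.6147, -0.0472, 0.054]
tool_rot: [0.017, 1.0, 0.004, 0.002]
ft_force: [1.4, 10.5, -2.2]
grip_width: -0.0003
grasp_force: 5.5
```

Call:
send_rows --motion "1 0 -0.4 0 0; 1 0 -0.4 0 0"

```text
clock: 11.7
eef_pos: [0.6146, -0.0473, 0.0541]
tool_rot: [0.016, 1.0, 0.008, 0.002]
ft_force: [2.1, 19.7, -1.1]
grip_width: -0.0
grasp_force: 10.1
```

Call:
send_rows --motion "1 0 5 0 0; 1 0 9.5 0 0; 1 0 9.8 0 0; 1 0 9.8 -4 0; 0 0 9.8 -5 0"

```text
clock: 12.2
eef_pos: [0.6196, 0.0428, 0.1075]
tool_rot: [0.018, 1.0, 0.0, 0.005]
ft_force: [1.2, -0.1, 0.8]
grip_width: 0.013
grasp_force: 0.0
```

Call:
send_rows --motion "-0.38 -0.2 -5 0 0; -0.38 -0.2 -10 0 0; -0.38 -0.2 -15 0 0; -0.38 -0.2 -20 0 0; -0.38 -0.2 -22.4 0 0"

```text
clock: 12.7
eef_pos: [0.61, -0.1873, 0.1035]
tool_rot: [0.021, 1.0, -0.001, 0.002]
ft_force: [-0.1, -0.0, -0.6]
grip_width: 0.0589
grasp_force: 0.0
```

Call:
send_rows --motion "-0.38 0 0 3 0; -0.38 0 0 4 0; -0.38 0 0 4 0; -0.38 0 0 4 0"

```text
clock: 13.1
eef_pos: [0.6103, -0.1814, 0.0622]
tool_rot: [0.018, 1.0, -0.0, 0.0]
ft_force: [-0.2, 0.4, 0.9]
grip_width: 0.0589
grasp_force: 0.0
```

```bash
python3 - <<'E'
from h import *
im,o=snap('wrist','w7.png'); print(o['eef_pos'],o['grip_width'],o['ft_force'])
rel([*w('mag',(.075,0)),.006],FR['mag'][2])
E
```

```text
[ 0.6103 -0.1814  0.0622] 0.05894325927266378 [-0.1516  0.4073  0.9077]
shift cm [-0.18  0.35  5.66] twist -0.001
```

Call:
send_rows --motion "-0.38 -0.2 0.35 0 0; -0.38 -0.2 0.35 3 0; -0.38 -0.2 0.35 5 0; -0.38 -0.2 0.35 5.6 0; -0.38 -0.2 0.35 5.6 0"

```text
clock: 13.65
eef_pos: [0.6135, -0.1775, 0.0096]
tool_rot: [0.018, 1.0, 0.0, 0.002]
ft_force: [-6.6, 0.6, 14.8]
grip_width: 0.0592
grasp_force: 6.4
```

Call:
send_rows --motion "0.3 0 0 0 0; 0.6 0 0 0 0; 0.6 0 0 0 0; 0.6 0 0 -3 0; 0.6 0 0 -6 0"

```text
clock: 14.15
eef_pos: [0.6114, -0.1775, 0.0652]
tool_rot: [0.018, 1.0, 0.0, -0.001]
ft_force: [0.6, 0.1, -0.7]
grip_width: 0.0379
grasp_force: 60.9
```

Call:
send_rows --motion "0.6 5 5 -2 -0.1; 0.6 10 10 -2 -0.1; 0.6 13 13 -2 -0.1; 0.6 16.2 17.2 -2 -0.1; 0.6 16.2 17.2 -2 -0.1"

```text
clock: 14.65
eef_pos: [0.4546, 0.0016, 0.0856]
tool_rot: [-0.032, 0.999, 0.0, -0.0]
ft_force: [-0.0, 0.4, -0.5]
grip_width: 0.0381
grasp_force: 60.9
```

Call:
send_rows --motion "0.6 0 0 0 0; 0.6 0 0 0 0; 0.6 0 0 0 0"

```text
clock: 14.95
eef_pos: [0.4581, -0.0006, 0.0858]
tool_rot: [-0.031, 1.0, -0.0, 0.001]
ft_force: [-0.3, 0.4, -1.7]
grip_width: 0.0379
grasp_force: 60.9
```

```bash
python3 - <<'E'
from h import *
im,o=snap('wrist','w8.png'); print(o['eef_pos'],o['grip_width'],o['ft_force'])
# held shim: brass far end
hsv=cv2.cvtColor(im,cv2.COLOR_RGB2HSV); m=((hsv[...,0]>18)&(hsv[...,0]<30)&(hsv[...,1]>160)).astype(np.uint8)*255
n,l,s,c=cv2.connectedComponentsWithStats(m); print([x.tolist() for x in s[1:] if x[4]>150])
rel([*w('tray',(-.052,0)),.02],FR['tray'][2])
E
```

```text
[ 0.4581 -0.0006  0.0858] 0.03794100777493258 [-0.2512  0.3992 -1.6747]
[]
shift cm [ 0.84 -0.14  6.56] twist -0.003
```

View pics/w8.png

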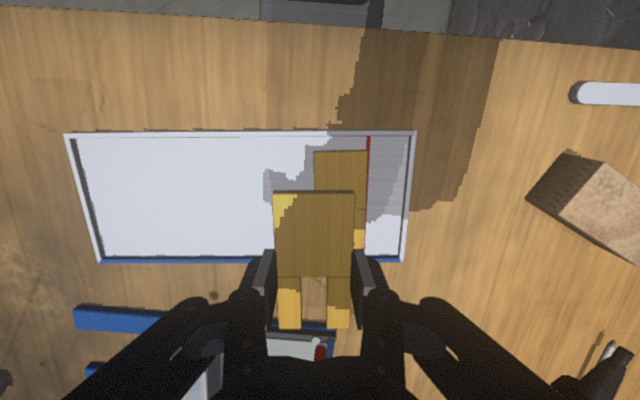

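Shim 2 is held. Shim 1 lies flat beneath it against the red line at (367, 180), and the oak block is unchanged at (590, 205). I'll place shim 2 23 mm further along.

Call:
send_rows --motion "0.6 0.5 -0.15 3 0; 0.6 0.5 -0.15 5.5 0; 0.6 0.5 -0.15 6.8 0; 0.6 0.5 -0.15 7.15 0; 0.6 0.5 -0.15 7.15 0"

```text
clock: 15.5
eef_pos: [0.4521, -0.0029, 0.0133]
tool_rot: [-0.03, 1.0, -0.0, -0.001]
ft_force: [-0.4, -0.2, -0.8]
grip_width: 0.0378
grasp_force: 60.9
```

Call:
send_rows --motion "0 0 0 0 0; -0.2 0 0 0 0; -0.2 0 0 0 0; -0.2 0 0 -3 0; -0.2 0 0 -8 0"

```text
clock: 16.0
eef_pos: [0.449, -0.0022, 0.0924]
tool_rot: [-0.031, 1.0, 0.0, -0.004]
ft_force: [1.1, 0.2, 0.2]
grip_width: 0.0511
grasp_force: 0.0
```

Call:
send_rows --motion "-0.2 3 -2 -5 0; -0.2 3 -2 -5 0; -0.2 3 -2 -5 0"

```text
clock: 16.3
eef_pos: [0.4241, -0.0245, 0.1459]
tool_rot: [-0.031, 1.0, -0.0, 0.003]
ft_force: [0.3, 0.3, 0.6]
grip_width: 0.0514
grasp_force: 0.0
```

```bash
python3 - <<'E'
from h import *
im,o=snap('wrist'); print(o['eef_pos'])
cv2.imwrite('pics/w9.png',cv2.cvtColor(im,cv2.COLOR_RGB2BGR))
rel([*w('mag',(-.16,0)),.05],FR['mag'][2])
E
```

```text
[ 0.4241 -0.0245  0.1459]
shift cm [-20.19   6.88   9.48] twist 0.097
```

View pics/w9.png

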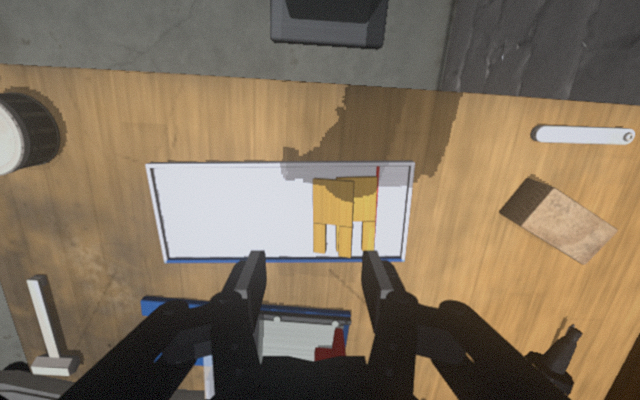

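Shim 2 (313–353) laps shim 1, whose lead edge is at 377, by about the planned amount. All slots face the blue lip. Third stroke.

Call:
send_rows --motion "1 -5 6.9 0 0.1; 1 -10 6.9 0 0.1; 1 -15 6.9 0 0.1; 1 -20 6.9 2 0.1; 1 -20.2 6.9 6 0.1"

```text
clock: 16.85
eef_pos: [0.6248, 0.059, 0.0891]
tool_rot: [0.018, 1.0, 0.001, 0.005]
ft_force: [0.4, -0.6, 0.4]
grip_width: 0.0
grasp_force: 0.0
```

Call:
send_rows --motion "1 0 0 3.5 0; 1 0 0 3.5 0; 1 0 0 3.5 0"

```text
clock: 17.15
eef_pos: [0.6159, 0.0573, 0.0506]
tool_rot: [0.019, 1.0, -0.0, -0.003]
ft_force: [-0.7, -0.1, -0.2]
grip_width: -0.0001
grasp_force: 0.0
```

Call:
send_rows --motion "1 0 -2.5 0 0; 1 0 -5 0 0; 1 0 -7 0 0; 1 0 -9 0 0; 1 0 -10 0 0"

```text
clock: 17.65
eef_pos: [0.6155, -0.0404, 0.0552]
tool_rot: [0.018, 1.0, 0.004, 0.002]
ft_force: [2.7, 10.6, -5.7]
grip_width: 0.0002
grasp_force: 5.3
```

Call:
send_rows --motion "1 0 -0.5 0 0; 1 0 -0.9 0 0; 1 0 -1.2 0 0; 1 0 -1.2 0 0"

```text
clock: 18.05
eef_pos: [0.6152, -0.0473, 0.0552]
tool_rot: [0.016, 1.0, 0.007, 0.002]
ft_force: [2.3, 17.6, -3.8]
grip_width: 0.0001
grasp_force: 9.0
```

Call:
send_rows --motion "1 0 5 0 0; 1 0 9.5 0 0; 1 0 9.8 0 0; 1 0 9.8 -4 0; 0 0 9.8 -5 0"

```text
clock: 18.55
eef_pos: [0.6205, 0.0438, 0.1094]
tool_rot: [0.018, 1.0, 0.0, 0.005]
ft_force: [0.6, 0.1, 1.2]
grip_width: 0.0135
grasp_force: 0.0
```

Call:
send_rows --motion "-0.38 -0.2 -5 0 0; -0.38 -0.2 -10 0 0; -0.38 -0.2 -15 0 0; -0.38 -0.2 -20 0 0; -0.38 -0.2 -22.1 0 0"

```text
clock: 19.05
eef_pos: [0.611, -0.1835, 0.1055]
tool_rot: [0.022, 1.0, -0.001, 0.002]
ft_force: [-0.0, -0.7, 0.4]
grip_width: 0.0583
grasp_force: 0.0
```

Call:
send_rows --motion "-0.38 0 0 3 0; -0.38 0 0 4 0; -0.38 0 0 4 0; -0.38 0 0 4 0"

```text
clock: 19.45
eef_pos: [0.6113, -0.1774, 0.064]
tool_rot: [0.019, 1.0, -0.0, 0.0]
ft_force: [-0.1, -0.1, 0.5]
grip_width: 0.0585
grasp_force: 0.0
```

Call:
send_rows --motion "-0.38 0 0 3 0; -0.38 0 0 4.5 0; -0.38 0 0 5.3 0; -0.38 0 0 5.3 0"

```text
clock: 19.85
eef_pos: [0.6117, -0.1772, 0.0111]
tool_rot: [0.018, 1.0, -0.0, 0.001]
ft_force: [0.7, -0.7, -0.1]
grip_width: 0.0591
grasp_force: 0.0
```

Call:
send_rows --motion "0.3 0 0 0 0; 0.6 0 0 0 0; 0.6 0 0 0 0; 0.6 0 0 -3 0; 0.6 0 0 -6 0"

```text
clock: 20.35
eef_pos: [0.6099, -0.1774, 0.0695]
tool_rot: [0.019, 1.0, 0.0, -0.002]
ft_force: [0.5, 0.4, -0.0]
grip_width: 0.0373
grasp_force: 60.3
```

Call:
send_rows --motion "0.6 5 5 -2 -0.1; 0.6 10 10 -2 -0.1; 0.6 13 13 -2 -0.1; 0.6 16.5 14.8 -2 -0.1; 0.6 16.5 14.8 -2 -0.1"

```text
clock: 20.85
eef_pos: [0.4475, -0.0217, 0.0898]
tool_rot: [-0.032, 0.999, 0.0, -0.002]
ft_force: [0.5, 0.5, -0.5]
grip_width: 0.0374
grasp_force: 60.4
```

Call:
send_rows --motion "0.6 0 0 0 0; 0.6 0 0 0 0; 0.6 0 0 0 0"

```text
clock: 21.15
eef_pos: [0.4532, -0.0242, 0.0905]
tool_rot: [-0.031, 1.0, -0.0, 0.001]
ft_force: [0.2, -0.3, -1.4]
grip_width: 0.0372
grasp_force: 60.4
```

```bash
python3 - <<'E'
from h import *
im,o=snap('wrist','w10.png'); print(o['eef_pos'],o['grip_width'],o['ft_force'])
rel([*w('tray',(-.029,.003)),.022],FR['tray'][2])
a=cv2.imread('pics/w8.png'); print(a[200:330:16,300,::-1].tolist(), a[280,250:370:8,::-1].tolist())
for f in ['w8','w10']:
    a=cv2.imread(f'pics/{f}.png').astype(int); b=(a[...,1]-a[...,0]>60)
    c=b[150:260,285:345].mean(1); print(f,'shim far row',150+np.argmax(c>.6), 'cols', np.where(b[215])[0][[0,-1]])
E
```

```text
[ 0.4532 -0.0242  0.0905] 0.03719639259209367 [ 0.2027 -0.2677 -1.375 ]
shift cm [-0.11 -0.13  6.83] twist -0.003
[[131, 108, 68], [127, 102, 61], [127, 102, 61], [128, 105, 62], [120, 94, 45], [92, 77, 47], [144, 114, 57], [159, 127, 60], [133, 106, 61]] [[45, 42, 36], [74, 73, 73], [45, 36, 39], [43, 39, 34], [125, 101, 59], [132, 106, 58], [126, 101, 56], [157, 130, 87], [140, 115, 78], [158, 129, 88], [124, 101, 52], [127, 104, 57], [125, 101, 56], [38, 37, 21], [59, 57, 52]]
w8 shim far row 150 cols [274 283]
w10 shim far row 150 cols [275 283]
```

Call:
send_rows --motion "0.6 -0.1 -0.1 3 0; 0.6 -0.1 -0.1 5 0; 0.6 -0.1 -0.1 6.2 0; 0.6 -0.1 -0.1 6.5 0; 0.6 -0.1 -0.1 6.5 0"

```text
clock: 21.7
eef_pos: [0.453, -0.0251, 0.0246]
tool_rot: [-0.031, 1.0, 0.0, -0.001]
ft_force: [0.2, -0.4, -1.6]
grip_width: 0.0373
grasp_force: 60.4
```

Call:
send_rows --motion "0 0 0 0 0; -0.08 0 0 0 0; -0.08 0 0 0 0; -0.08 0 0 -2 0; -0.08 0 0 -7 0"

```text
clock: 22.2
eef_pos: [0.4492, -0.0244, 0.0927]
tool_rot: [-0.031, 1.0, 0.0, -0.004]
ft_force: [0.5, 0.1, -0.1]
grip_width: 0.0462
grasp_force: 0.0
```

Call:
send_rows --motion "-0.2 3 -2 -4.5 0; -0.2 3 -2 -5 0; -0.2 3 -2 -5 0"

```text
clock: 22.5
eef_pos: [0.4253, -0.047, 0.1473]
tool_rot: [-0.031, 1.0, -0.0, 0.003]
ft_force: [0.7, 0.2, -0.5]
grip_width: 0.0512
grasp_force: 0.0
```

```bash
python3 - <<'E'
from h import *
im,o=snap('wrist'); print(o['eef_pos'])
top=edges(o,im,'tray',.014,-.125,.125); sc=snap('scene')[0][195:280,245:365]; sd=snap('side')[0][180:245,260:330]
a=cv2.resize(top,(800,320)); b=np.hstack([cv2.resize(sc,(395,280)),cv2.resize(sd,(302,280)),np.zeros((280,103,3),np.uint8)])
cv2.imwrite('pics/c11.png',cv2.cvtColor(np.vstack([a,b]),cv2.COLOR_RGB2BGR))
rel([*w('mag',(-.16,0)),.05],FR['mag'][2])
E
```

```text
[ 0.4253 -0.047   0.1473]
shift cm [-20.37   9.05   9.35] twist 0.098
```

View pics/c11.png

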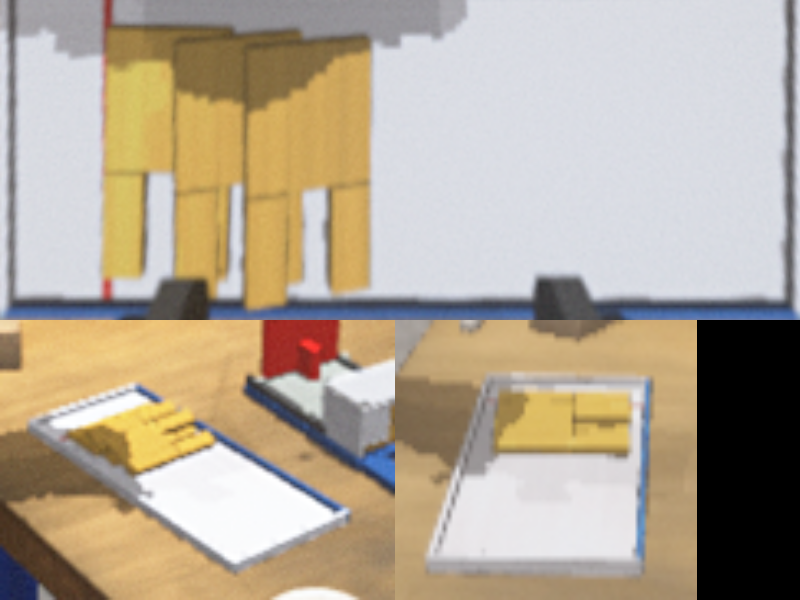

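All three shims are properly shingled: leads at 106, 175 and 245 px in the top strip (about 22 mm apart), tails on the floor, slots to the blue lip. Fourth stroke.

Call:
send_rows --motion "1 -5 5 0 0.1; 1 -10 9 0 0.1; 1 -15 9 0 0.1; 1 -20 9 2 0.1; 1 -20.4 9.1 6 0.1"

```text
clock: 23.15
eef_pos: [0.6232, 0.0584, 0.0932]
tool_rot: [0.018, 1.0, 0.001, 0.004]
ft_force: [0.7, 0.6, 0.2]
grip_width: -0.0001
grasp_force: 0.0
```

Call:
send_rows --motion "1 0 0 3.4 0; 1 0 0 3.4 0; 1 0 0 3.4 0"

```text
clock: 23.45
eef_pos: [0.6149, 0.0563, 0.0558]
tool_rot: [0.019, 1.0, -0.0, -0.003]
ft_force: [-0.7, -0.1, 0.6]
grip_width: 0.0001
grasp_force: 0.0
```

Call:
send_rows --motion "1 0 -2.5 0 0; 1 0 -5 0 0; 1 0 -7 0 0; 1 0 -9 0 0; 1 0 -10 0 0"

```text
clock: 23.95
eef_pos: [0.6142, -0.0418, 0.0604]
tool_rot: [0.018, 1.0, 0.003, 0.002]
ft_force: [2.1, 11.1, -3.8]
grip_width: 0.0003
grasp_force: 5.0
```

Call:
send_rows --motion "1 0 -0.5 0 0; 1 0 -0.9 0 0; 1 0 -1.2 0 0; 1 0 -1.2 0 0"

```text
clock: 24.35
eef_pos: [0.614, -0.0475, 0.0605]
tool_rot: [0.016, 1.0, 0.008, 0.002]
ft_force: [2.5, 20.5, -3.7]
grip_width: -0.0
grasp_force: 10.0
```

```bash
python3 - <<'E'
from h import *
o=bot.get_obs(); print(o['eef_pos'],o['ft_force'])
E
```

```text
[ 0.614  -0.0475  0.0605] [ 2.5154 20.477  -3.7297]
```

Call:
send_rows --motion "1 0 5 0 0; 1 0 9.5 0 0; 1 0 9.8 0 0; 1 0 9.8 -4 0; 0 0 9.8 -5 0"

```text
clock: 24.85
eef_pos: [0.6193, 0.0426, 0.1146]
tool_rot: [0.018, 1.0, 0.0, 0.005]
ft_force: [0.2, 0.2, 0.5]
grip_width: 0.0132
grasp_force: 0.0
```

Call:
send_rows --motion "-0.38 -0.3 -5 0 0; -0.38 -0.3 -10 0 0; -0.38 -0.3 -15 0 0; -0.38 -0.3 -20 0 0; -0.38 -0.3 -22 0 0"

```text
clock: 25.35
eef_pos: [0.6109, -0.1837, 0.1106]
tool_rot: [0.022, 1.0, -0.001, 0.002]
ft_force: [-0.7, 0.7, -0.2]
grip_width: 0.059
grasp_force: 0.0
```

Call:
send_rows --motion "-0.38 0 0 3 0; -0.38 0 0 4.5 0; -0.38 0 0 4.5 0; -0.38 0 0 4.5 0"

```text
clock: 25.75
eef_pos: [0.6114, -0.1786, 0.0648]
tool_rot: [0.019, 1.0, -0.0, 0.001]
ft_force: [0.4, -0.2, 0.6]
grip_width: 0.059
grasp_force: 0.0
```

```bash
python3 - <<'E'
from h import *
im,o=snap('wrist','w12.png'); print(o['eef_pos'],boxes_of('wrist','shim1')[:3])
rel([*w('mag',(.075,0)),.0105],FR['mag'][2])
s,_=snap('scene','s12.png')
# hopper window colour (crop s2 spot (310,260)/3.5 + (280,150))
print(cv2.imread('pics/scene0.png')[218:232,372:380].mean((0,1)), s[218:232,364:380:2].mean(0).round())
E
```

```text
[ 0.6114 -0.1786  0.0648] [{'rect': [601.5, 16.5, 77.1, 27.4], 'conf': 0.96}, {'rect': [578.0, 16.4, 91.0, 32.8], 'conf': 0.89}, {'rect': [311.8, 226.4, 59.7, 107.7], 'conf': 0.59}]
shift cm [-0.04  0.04  5.5 ] twist -0.003
[135.6875 126.0982 123.4018] [[ 74.  84. 109.]
 [ 68.  80. 106.]
 [ 59.  73. 104.]
 [ 72.  87. 117.]
 [ 80.  90. 114.]
 [119. 127. 145.]
 [116. 123. 143.]
 [119. 132. 157.]]
```

Call:
send_rows --motion "-0.38 0 0 3 0; -0.38 0 0 4.6 0; -0.38 0 0 5.4 0; -0.38 0 0 5.4 0"

```text
clock: 26.3
eef_pos: [0.6115, -0.1777, 0.0105]
tool_rot: [0.019, 1.0, -0.0, 0.001]
ft_force: [-0.4, -0.8, 0.7]
grip_width: 0.059
grasp_force: 0.0
```

Call:
send_rows --motion "0.3 0 0 0 0; 0.6 0 0 0 0; 0.6 0 0 0 0; 0.6 0 0 -3 0; 0.6 0 0 -6 0"

```text
clock: 26.8
eef_pos: [0.6098, -0.1774, 0.0685]
tool_rot: [0.019, 1.0, 0.0, -0.002]
ft_force: [0.6, 0.2, -0.5]
grip_width: 0.0381
grasp_force: 60.4
```

Call:
send_rows --motion "0.6 5 5 -2 -0.1; 0.6 10 9 -2 -0.1; 0.6 13 11 -2 -0.1; 0.6 16.2 12.4 -2 -0.1; 0.6 16.2 12.4 -2 -0.1"

```text
clock: 27.3
eef_pos: [0.4457, -0.0452, 0.0877]
tool_rot: [-0.033, 0.999, 0.001, -0.005]
ft_force: [0.2, -0.3, -1.6]
grip_width: 0.0376
grasp_force: 60.4
```

Call:
send_rows --motion "0.6 0 0 0 0; 0.6 0 0 0 0; 0.6 0 0 0 0"

```text
clock: 27.6
eef_pos: [0.456, -0.0485, 0.0897]
tool_rot: [-0.031, 1.0, -0.0, 0.001]
ft_force: [-0.2, 0.6, -0.8]
grip_width: 0.0378
grasp_force: 60.4
```

```bash
python3 - <<'E'
from h import *
im,o=snap('wrist','w13.png'); print(o['eef_pos'],o['grip_width'],o['ft_force'])
rel([*w('tray',(-.006,.003)),.0255],FR['tray'][2])
E
```

```text
[ 0.456  -0.0485  0.0897] 0.03778501577153999 [-0.2022  0.6428 -0.7816]
shift cm [-0.01  0.01  6.4 ] twist -0.004
```

Call:
send_rows --motion "0.6 0 0 3 0; 0.6 0 0 5 0; 0.6 0 0 6.1 0; 0.6 0 0 6.4 0; 0.6 0 0 6.4 0"

```text
clock: 28.15
eef_pos: [0.4542, -0.0481, 0.0251]
tool_rot: [-0.031, 1.0, 0.0, -0.0]
ft_force: [-0.3, -0.4, -0.7]
grip_width: 0.0379
grasp_force: 60.4
```

Call:
send_rows --motion "0 0 0 0 0; -0.08 0 0 0 0; -0.08 0 0 0 0; -0.08 0 0 -2 0; -0.08 0 0 -7 0"

```text
clock: 28.65
eef_pos: [0.4502, -0.0474, 0.0929]
tool_rot: [-0.031, 1.0, 0.001, -0.004]
ft_force: [0.7, 0.4, -0.1]
grip_width: 0.0463
grasp_force: 0.0
```

Call:
send_rows --motion "-0.2 3 -2 -4.5 0; -0.2 3 -2 -5 0; -0.2 3 -2 -5 0"

```text
clock: 28.95
eef_pos: [0.4264, -0.0702, 0.1475]
tool_rot: [-0.03, 1.0, -0.0, 0.003]
ft_force: [-0.2, -0.4, -0.4]
grip_width: 0.0512
grasp_force: 0.0
```

```bash
cat >> h.py <<'E'
def row(o,im):
    top=edges(o,im,'tray',.014,-.125,.125).astype(int); m=(top[...,0]-top[...,2])>40
    for y in (-.025,-.012):
        r=m[int((y+.05)*2000)-6:int((y+.05)*2000)+6].mean(0)>.5; i=np.where(r)[0]
        print('brass x at y',y,':',(i[[0,-1]]/2000-.125).round(4) if len(i) else None)
        g=top[int((y+.05)*2000)-6:int((y+.05)*2000)+6].mean(0).sum(1); k=np.where((np.abs(np.gradient(cv2.GaussianBlur(g.reshape(1,-1),(7,1),0)[0]))>12))[0]/2000-.125
        print(k.round(3).tolist()[::2])
E
python3 - <<'E'
from h import *
im,o=snap('wrist','w14.png'); print(o['eef_pos']); row(o,im)
top=edges(o,im,'tray',.014,-.125,.125); cv2.imwrite('pics/t14.png',cv2.cvtColor(top,cv2.COLOR_RGB2BGR))
a=snap('scene','s14.png')[0]
rel([*w('mag',(-.16,0)),.055],FR['mag'][2])
cap=lambda p:np.array([im[int(v),int(u)] for u,v in w2p('wrist',[[*w('mag',p),.012]],o) if 0<=v<400 and 0<=u<640])
print(cap((-.01,-.02)),cap((0,-.03)),[b for b in boxes_of('scene','oak_block')[:1]])
E
```

```text
[ 0.4264 -0.0702  0.1475]
brass x at y -0.025 : [-0.092   0.0135]
[-0.124, -0.123, -0.122, -0.12, -0.12, -0.118, -0.094, -0.092, -0.092, -0.073, -0.072, -0.05, -0.05, -0.048, -0.005, -0.004, -0.003, 0.014, 0.015, 0.016, 0.12, 0.12, 0.122, 0.123, 0.124]
brass x at y -0.012 : [-0.092   0.0135]
[-0.124, -0.123, -0.122, -0.12, -0.12, -0.118, -0.094, -0.092, -0.092, -0.07, -0.05, -0.048, -0.048, -0.027, -0.026, -0.024, -0.023, 0.013, 0.014, 0.015, 0.12, 0.121, 0.122, 0.123, 0.124]
shift cm [-20.35  11.4    8.98] twist 0.097
[[89 88 91]] [[89 85 89]] [{'rect': [245.4, 198.4, 19.4, 22.7], 'conf': 0.84}]
```

Leads measure -94, -72, -49 and -25 mm, so the row is good. Next is a fifth stroke, to see whether a shim is left.

Call:
send_rows --motion "1 -5 5 0 0.1; 1 -10 10 0 0.1; 1 -15 11.4 0 0.1; 1 -20 11.4 2 0.1; 1 -20.3 11.5 6 0.1"

```text
clock: 29.6
eef_pos: [0.6172, 0.0579, 0.0971]
tool_rot: [0.017, 1.0, 0.001, 0.004]
ft_force: [1.5, 0.5, 0.3]
grip_width: 0.0004
grasp_force: 0.0
```

Call:
send_rows --motion "1 0 0 3.2 0; 1 0 0 3.2 0; 1 0 0 3.2 0"

```text
clock: 29.9
eef_pos: [0.6097, 0.0553, 0.0618]
tool_rot: [0.019, 1.0, -0.0, -0.003]
ft_force: [0.9, -0.2, 0.2]
grip_width: -0.0001
grasp_force: 0.0
```

Call:
send_rows --motion "1 0 -2.5 0 0; 1 0 -5 0 0; 1 0 -7 0 0; 1 0 -9 0 0; 1 0 -10 0 0"

```text
clock: 30.4
eef_pos: [0.6088, -0.0431, 0.0662]
tool_rot: [0.019, 1.0, 0.003, 0.002]
ft_force: [1.4, 10.5, -4.6]
grip_width: -0.0001
grasp_force: 4.8
```

Call:
send_rows --motion "1 0 -0.5 0 0; 1 0 -0.9 0 0; 1 0 -1.2 0 0; 1 0 -1.2 0 0"

```text
clock: 30.8
eef_pos: [0.6085, -0.0478, 0.0663]
tool_rot: [0.016, 1.0, 0.009, 0.002]
ft_force: [2.8, 22.2, -2.6]
grip_width: -0.0003
grasp_force: 11.2
```

```bash
python3 - <<'E'
from h import *
o=bot.get_obs(); print(o['eef_pos'],o['ft_force'])
s,_=snap('scene','s15.png')
for fr in ['s12','s14','s15']:
    a=cv2.imread(f'pics/{fr}.png')[...,::-1]; 
    for p in [(.075,-.025),(.085,-.03),(.065,-.03)]:
        u=w2p('scene',[[*w('mag',p),.017]])[0].round().astype(int); print(fr,u,a[u[1],u[0]])
E
```

```text
[ 0.6085 -0.0478  0.0663] [ 2.783  22.1934 -2.5654]
s12 [373 241] [139 109  53]
s12 [374 243] [141 110  52]
s12 [369 239] [147 116  59]
s14 [373 241] [190 158 110]
s14 [374 243] [188 157 119]
s14 [369 239] [204 168 114]
s15 [373 241] [144 117  82]
s15 [374 243] [182 154 117]
s15 [369 239] [100  89  73]
```

Call:
send_rows --motion "1 0 5 0 0; 1 0 9.5 0 0; 1 0 9.8 0 0; 1 0 9.8 -4 0; 0 0 9.8 -7 0"

```text
clock: 31.35
eef_pos: [0.6112, 0.0411, 0.1374]
tool_rot: [0.019, 1.0, -0.0, 0.001]
ft_force: [0.9, -0.1, 0.9]
grip_width: 0.0131
grasp_force: 0.0
```

Call:
send_rows --motion "-0.9 3 -5 0 0; -0.9 3 -5 0 0; -0.9 3 -5 0 0"

```text
clock: 31.65
eef_pos: [0.5787, -0.0098, 0.1364]
tool_rot: [0.021, 1.0, -0.0, 0.001]
ft_force: [-0.1, -0.9, -0.6]
grip_width: 0.058
grasp_force: 0.0
```

```bash
python3 - <<'E'
from h import *
im,o=snap('wrist','w16.png'); s,_=snap('scene','s16.png'); d,_=snap('side','d16.png'); print(o['eef_pos'])
print(boxes_of('scene','oak_block')[:2],boxes_of('scene','shim1')[:3])
a=np.hstack([cv2.resize(s[190:280,300:420],(400,300)),cv2.resize(d[180:255,315:415],(400,300))])
b=cv2.resize(im,(480,300)); b=np.hstack([b,cv2.resize(s[170:250,190:275],(320,300))])
cv2.imwrite('pics/c16.png',cv2.cvtColor(np.vstack([a,b]),cv2.COLOR_RGB2BGR))
E
```

```text
[ 0.5787 -0.0098  0.1364]
[{'rect': [246.5, 198.3, 14.0, 22.5], 'conf': 0.88}] [{'rect': [299.4, 236.1, 30.6, 18.7], 'conf': 0.7}, {'rect': [294.0, 233.6, 32.8, 17.9], 'conf': 0.61}, {'rect': [283.3, 228.6, 25.6, 17.1], 'conf': 0.52}]
```

View pics/c16.png

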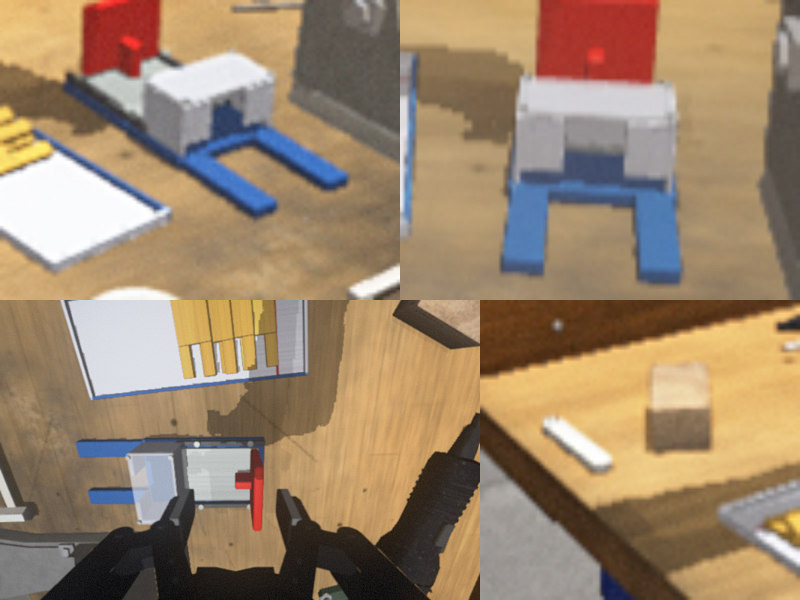

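The magazine is empty: bare blue base in the window, nothing on the rails, paddle at rest. So there are four shims, all in the row. The block stands at the top right of the wrist view. I'll go and look at it from nearer.

Call:
send_rows --motion "-0.9 5 4 -3 0; -0.9 9 8 -6 0; -0.9 13 12 -8 0; -0.9 13 12 -8 0; -0.9 13 12 -8 0"

```text
clock: 32.4
eef_pos: [0.4523, 0.1208, 0.2167]
tool_rot: [0.016, 1.0, 0.001, 0.001]
ft_force: [0.8, -0.4, 0.2]
grip_width: 0.0807
grasp_force: 0.0
```

```bash
python3 - <<'E'
from h import *
im,o=snap('wrist','w17.png'); print(o['eef_pos'],o['joint_pos'][5])
o9=dict(o); o9['eef_pos']=np.array([.4241,-.0245,.1459]); o9['tool_rot']=np.array([-.031,1,-0,.003])
print(p2w('wrist',[(556,186),(615,232),(585,263),(523,225)],.038,o9))
b=boxes_of('wrist','oak_block')[:2]; print(b)
# rectified top view at z=.038: 2 px/mm, x right = world y desc
xs=np.linspace(.33,.53,400); ys=np.linspace(.30,.08,440)
P=np.array([[x,y,.038] for x in xs for y in ys]); u=w2p('wrist',P,o).astype(np.float32)
t=cv2.remap(im,u[:,0].reshape(400,440),u[:,1].reshape(400,440),cv2.INTER_LINEAR)
v=np.vstack([t,np.zeros((200,440,3),np.uint8)])
v[400:600,:320]=cv2.resize(im,(320,200))
cv2.imwrite('pics/c17.png',cv2.cvtColor(v,cv2.COLOR_RGB2BGR))
E
```

```text
[0.4523 0.1208 0.2167] 0.29128697686290966
[[0.3987 0.1886 0.038 ]
 [0.4392 0.2599 0.038 ]
 [0.4733 0.2431 0.038 ]
 [0.4373 0.17   0.038 ]]
[{'rect': [398.0, 162.0, 87.2, 66.8], 'conf': 0.77}]
```

View pics/c17.png

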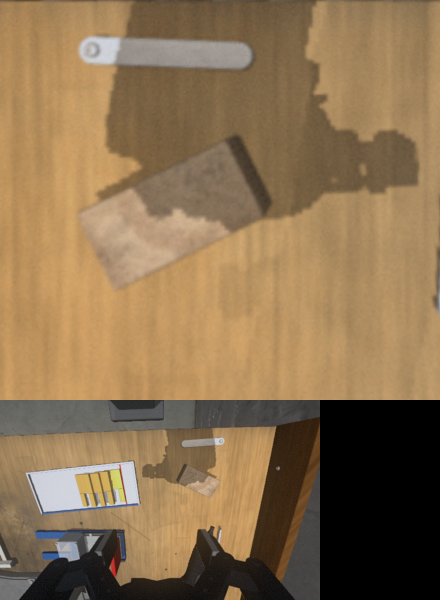

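The block's top face is a clean rectangle. Its centre is at (173, 213), which is world (0.437, 0.213), with the long axis along (0.44, 0.90). The gauge is clear at (165, 52). I'll turn about -1.16 rad and grip it across its 44 mm.

Call:
send_rows --motion "-0.5 1.85 9.2 2 -1.16; -0.5 1.85 9.2 4 -1.16; -0.5 1.85 9.2 6 -1.16; -0.5 1.85 9.2 8 -1.16; -0.5 1.85 9.2 10 -1.16"

```text
clock: 33.0
eef_pos: [0.4392, 0.2094, 0.1119]
tool_rot: [-0.351, 0.936, -0.0, -0.001]
ft_force: [0.1, 0.5, -0.0]
grip_width: 0.0641
grasp_force: 0.0
```

```bash
python3 - <<'E'
from h import *
rel([.4368,.2133,.09],np.radians(154.7-180)); 
E
```

```text
shift cm [-0.08  0.45  2.19] twist -0.411
```

Call:
send_rows --motion "-0.5 0 0 2 -0.41; -0.5 0 0 2 -0.41; -0.5 0 0 2 -0.41; -0.5 0 0 2 -0.41; -0.5 0 0 2 -0.41"

```text
clock: 33.5
eef_pos: [0.4393, 0.2091, 0.0934]
tool_rot: [-0.531, 0.848, -0.0, -0.001]
ft_force: [0.1, 0.2, -1.0]
grip_width: 0.064
grasp_force: 0.0
```

```bash
python3 - <<'E'
from h import *
im,o=snap('wrist','w18.png'); print(o['eef_pos'])
rel([.4368,.2133,.016],np.radians(154.7-180)); print(boxes_of('wrist','oak_block')[:1])
c=np.array([.4368,.2133]); a=np.array([.438,.899])*.0425; s=np.array([.904,-.427])*.022
# predicted vs seen far (visible) top corners of the block
print(w2p('wrist',[[*(c-a-s),.038],[*(c-a+s),.038]],o))
import numpy as np
g=im[:,300:340].mean((1,2)); print(np.round(g[0:260:8]).tolist())
r=im[150:190].mean((0,2)); print(np.round(r[200:440:8]).tolist())
E
```

```text
[0.4393 0.2091 0.0934]
shift cm [-0.26  0.39  7.76] twist -0.01
[{'rect': [321.7, 220.9, 65.0, 117.4], 'conf': 0.96}]
[[351.8143 168.2126]
 [287.113  168.9776]]
[155.0, 150.0, 144.0, 144.0, 144.0, 146.0, 149.0, 150.0, 145.0, 141.0, 140.0, 143.0, 148.0, 151.0, 154.0, 156.0, 155.0, 153.0, 155.0, 157.0, 160.0, 80.0, 177.0, 167.0, 168.0, 150.0, 133.0, 111.0, 109.0, 104.0, 100.0, 101.0, 112.0]
[165.0, 165.0, 166.0, 168.0, 168.0, 167.0, 162.0, 156.0, 154.0, 152.0, 149.0, 142.0, 144.0, 146.0, 145.0, 143.0, 143.0, 142.0, 141.0, 127.0, 144.0, 139.0, 141.0, 132.0, 129.0, 162.0, 191.0, 183.0, 137.0, 100.0]
```

Call:
send_rows --motion "-0.5 -0.2 0.45 0 0; -0.5 -0.2 0.45 3 0; -0.5 -0.2 0.45 6 0; -0.5 -0.2 0.45 7.7 0; -0.5 -0.2 0.45 7.7 0"

```text
clock: 34.1
eef_pos: [0.4333, 0.2126, 0.015]
tool_rot: [-0.532, 0.847, 0.0, -0.003]
ft_force: [0.5, 0.1, -0.5]
grip_width: 0.064
grasp_force: 0.0
```

Call:
send_rows --motion "0.2 0 0 0 0; 0.5 0 0 0 0; 0.5 0 0 0 0; 0.5 0 0 -3 0; 0.5 0 0 -7 0"

```text
clock: 34.6
eef_pos: [0.4339, 0.2126, 0.0867]
tool_rot: [-0.532, 0.847, 0.0, -0.002]
ft_force: [0.9, -0.3, -0.8]
grip_width: 0.0427
grasp_force: 62.3
```

```bash
python3 - <<'E'
from h import *
im,o=snap('wrist','w19.png'); print(o['eef_pos'],o['grip_width'])
print(boxes_of('wrist','oak_block')[:1])
rel([*w('tray',(.0385,0)),.09],FR['tray'][2])
E
```

```text
[0.4339 0.2126 0.0867] 0.042729440316587264
[{'rect': [316.3, 267.5, 97.0, 168.8], 'conf': 0.7}]
shift cm [ 27.11 -14.83   0.15] twist 1.057
```

Call:
send_rows --motion "0.5 27.1 -14.8 0 1.057; 0.5 27.1 -14.8 0 1.057; 0.5 27.1 -14.8 0 1.057; 0.5 27.1 -14.8 0 1.057; 0.5 27.1 -14.8 0 1.057"

```text
clock: 35.2
eef_pos: [0.4484, -0.0381, 0.0875]
tool_rot: [-0.182, 0.983, -0.0, 0.001]
ft_force: [2.0, 0.8, -1.3]
grip_width: 0.0429
grasp_force: 62.3
```

```bash
python3 - <<'E'
from h import *
rel([*w('tray',(.0385,0)),.08],FR['tray'][2])
E
```

```text
shift cm [ 1.28 -5.4   0.75] twist 0.302
```

Call:
send_rows --motion "0.5 1 -4.5 0 0.3; 0.5 1 -4.5 0 0.3; 0.5 1 -4.5 0 0.3; 0.5 1 -4.5 0 0.3; 0.5 1 -4.5 0 0.3"

```text
clock: 35.7
eef_pos: [0.4553, -0.0808, 0.0871]
tool_rot: [-0.038, 0.999, 0.0, -0.0]
ft_force: [-0.6, -1.3, -2.0]
grip_width: 0.0429
grasp_force: 62.4
```

Call:
send_rows --motion "0.5 0 0 0 0; 0.5 0 0 0 0"

```text
clock: 35.9
eef_pos: [0.4555, -0.0809, 0.0872]
tool_rot: [-0.037, 0.999, 0.0, -0.0]
ft_force: [-0.0, -0.3, -0.1]
grip_width: 0.043
grasp_force: 62.4
```

```bash
python3 - <<'E'
from h import *
im,o=snap('wrist','w20.png'); print(o['eef_pos'],o['grip_width'],o['grasp_force'])
rel([*w('tray',(.0385,0)),.0205],FR['tray'][2])
row(o,im)
print(boxes_of('wrist','oak_block')[:1])
E
```

```text
[ 0.4555 -0.0809  0.0872] 0.04300147949961926 62.4157190322876
shift cm [ 0.06 -1.2   6.67] twist 0.01
brass x at y -0.025 : [-0.091   0.0135]
[-0.123, -0.122, -0.121, -0.12, -0.118, -0.118, -0.116, -0.092, -0.091, -0.09, -0.088, -0.086, -0.085, 0.014, 0.015, 0.055, 0.056, 0.064, 0.065, 0.118, 0.12, 0.12, 0.122, 0.123, 0.124]
brass x at y -0.012 : [-0.0915 -0.009 ]
[-0.123, -0.122, -0.121, -0.12, -0.118, -0.118, -0.116, -0.092, -0.092, -0.09, -0.082, -0.081, -0.08, -0.008, 0.06, 0.06, 0.062, 0.062, 0.064, 0.064, 0.12, 0.12, 0.122, 0.123, 0.124]
[{'rect': [312.9, 266.8, 96.5, 170.4], 'conf': 0.82}]
```

Call:
send_rows --motion "0.5 0 -1.25 2 0.01; 0.5 0 -1.25 4 0.01; 0.5 0 -1.25 5.5 0.01; 0.5 0 -1.25 6.3 0.01; 0.5 0 -1.25 6.65 0.01"

```text
clock: 36.5
eef_pos: [0.4556, -0.094, 0.0223]
tool_rot: [-0.031, 1.0, 0.0, -0.001]
ft_force: [-14.8, 2.2, 45.2]
grip_width: 0.0428
grasp_force: 67.9
```

Call:
send_rows --motion "0.5 0 0 0 0; 0.5 0 0 0 0"

```text
clock: 36.7
eef_pos: [0.4556, -0.094, 0.0224]
tool_rot: [-0.031, 1.0, -0.0, -0.0]
ft_force: [-6.7, 2.3, 13.5]
grip_width: 0.0426
grasp_force: 64.3
```

Call:
send_rows --motion "0.1 0 0 -0.1 0; -0.08 0 0 -0.1 0; -0.12 0 0 -0.1 0; -0.12 0 0 -3 0; -0.12 0 0 -8 0"

```text
clock: 37.2
eef_pos: [0.4534, -0.0936, 0.0984]
tool_rot: [-0.031, 1.0, 0.001, -0.004]
ft_force: [1.1, -0.2, 0.3]
grip_width: 0.0477
grasp_force: 0.0
```

Call:
send_rows --motion "-0.12 5 0 -4 0; -0.12 8 0 -8 0; -0.12 8 0 -8 0; -0.12 8 0 -8 0"

```text
clock: 37.6
eef_pos: [0.3773, -0.0997, 0.1825]
tool_rot: [-0.031, 1.0, -0.001, 0.002]
ft_force: [0.7, 0.2, -0.2]
grip_width: 0.048
grasp_force: 0.0
```

```bash
python3 - <<'E'
from h import *
im,o=snap('wrist','w21.png'); print(o['eef_pos']); row(o,im)
b=boxes_of('wrist','oak_block')[:2]; print(b)
# block silhouette vs prediction, and rectified top at z=.042
t=edges(o,im,'tray',.042,-.03,.10).astype(int); cv2.imwrite('pics/t21.png',t[...,::-1])
oak=((t[...,0]-t[...,2])>18)&(t.sum(2)>150)
for y in (-.03,-.015,0,.015,.03):
    i=np.where(oak[int((y+.05)*2000)])[0]/2000-.03; i=i[i>.014]; print(y,i[[0,-1]] if len(i) else None, t[int((y+.05)*2000)][[70,90,110,130,150,180]].tolist())
c=oak[:,110:160].mean(1); k=np.where(c>.5)[0]/2000-.05; print('y extent',k[[0,-1]])
for n in ('scene','side'): snap(n,n+'21.png'); print([(x['conf'],np.round(x['rect'],0)) for x in boxes_of(n,'oak_block')[:2]], w2p(n,[[*w('tray',(.039,0)),.023]]))
for x in ('shim1','tin','gauge','bar_spanner'): print(x,[(round(q['conf'],2),np.round(q['rect']).tolist()) for q in boxes_of('side' if x!='gauge' else 'scene',x)[:2]])
E
```

```text
[ 0.3773 -0.0997  0.1825]
brass x at y -0.025 : [-0.0915  0.062 ]
[-0.124, -0.122, -0.122, -0.12, -0.119, -0.118, -0.093, -0.092, -0.091, -0.027, 0.012, 0.013, 0.016, 0.016, 0.062, 0.063, 0.064, 0.12, 0.122, 0.122, 0.124, 0.124]
brass x at y -0.012 : [-0.0915  0.062 ]
[-0.124, -0.122, -0.122, -0.12, -0.119, -0.118, -0.093, -0.092, -0.091, -0.027, -0.026, -0.025, -0.024, 0.013, 0.014, 0.016, 0.017, 0.062, 0.063, 0.064, 0.121, 0.122, 0.123]
[{'rect': [316.1, 253.8, 43.7, 84.4], 'conf': 0.7}, {'rect': [352.9, 246.5, 39.2, 62.2], 'conf': 0.43}]
-0.03 [0.0145 0.0605] [[222, 180, 95], [205, 164, 90], [204, 176, 146], [208, 177, 145], [215, 186, 155], [199, 175, 154]]
-0.015 [0.0145 0.0605] [[223, 181, 97], [225, 183, 99], [196, 170, 141], [212, 181, 149], [217, 187, 151], [195, 166, 144]]
0 [0.0145 0.061 ] [[172, 148, 113], [219, 177, 94], [212, 183, 148], [215, 185, 153], [217, 187, 156], [184, 156, 131]]
0.015 [0.0145 0.061 ] [[167, 144, 121], [223, 181, 97], [193, 162, 132], [198, 168, 136], [194, 163, 133], [201, 174, 147]]
0.03 [0.0185 0.061 ] [[117, 127, 163], [122, 126, 158], [218, 185, 151], [215, 187, 154], [197, 171, 143], [208, 178, 147]]
y extent [-0.05    0.0495]
[(0.66, array([302., 243.,  98.,  57.])), (0.57, array([311., 240.,  39.,  32.]))] [[309.0629 239.346 ]]
[(0.61, array([297., 213.,  38.,  24.]))] [[295.0713 212.0612]]
shim1 [(0.56, [303.0, 200.0, 25.0, 10.0]), (0.44, [299.0, 198.0, 29.0, 3.0])]
tin [(0.87, [238.0, 258.0, 44.0, 43.0])]
gauge []
bar_spanner [(0.84, [367.0, 280.0, 82.0, 23.0]), (0.6, [292.0, 216.0, 47.0, 48.0])][ WARN:0@1.845] global loadsave.cpp:1063 imwrite_ Unsupported depth image for selected encoder is fallbacked to CV_8U.
```

```bash
python3 - <<'E'
from h import *
im=cv2.imread('pics/w21.png')[...,::-1].copy(); o=bot.get_obs()
for z in (.042,.004):
  t=edges(o,im,'tray',z,-.03,.10).astype(int)
  for x in (.022,.039,.056):
    r=t[:,int((x+.03)*2000)-5:int((x+.03)*2000)+5].mean(1).round().astype(int)
    print(z,x,[(round(-.05+i/2000,3),*r[i].tolist()) for i in list(range(0,40,4))+list(range(164,200,4))])
E
```

```text
0.042 0.022 [(-0.05, 92, 80, 68), (-0.048, 93, 80, 68), (-0.046, 97, 83, 71), (-0.044, 99, 84, 71), (-0.042, 151, 130, 107), (-0.04, 214, 184, 152), (-0.038, 209, 180, 148), (-0.036, 203, 175, 144), (-0.034, 208, 179, 148), (-0.032, 206, 178, 148), (0.032, 217, 186, 150), (0.034, 217, 184, 149), (0.036, 216, 182, 148), (0.038, 209, 175, 141), (0.04, 200, 167, 131), (0.042, 190, 158, 116), (0.044, 187, 155, 114), (0.046, 187, 156, 115), (0.048, 185, 153, 114)]
0.042 0.039 [(-0.05, 92, 80, 70), (-0.048, 92, 80, 70), (-0.046, 98, 86, 74), (-0.044, 102, 89, 77), (-0.042, 146, 126, 105), (-0.04, 204, 175, 144), (-0.038, 216, 185, 152), (-0.036, 214, 183, 150), (-0.034, 212, 181, 149), (-0.032, 212, 182, 149), (0.032, 205, 176, 147), (0.034, 201, 171, 141), (0.036, 192, 160, 132), (0.038, 184, 152, 123), (0.04, 182, 151, 118), (0.042, 180, 150, 112), (0.044, 179, 149, 111), (0.046, 178, 149, 109), (0.048, 177, 148, 109)]
0.042 0.056 [(-0.05, 105, 95, 88), (-0.048, 100, 90, 83), (-0.046, 99, 88, 80), (-0.044, 106, 93, 81), (-0.042, 170, 145, 121), (-0.04, 216, 183, 151), (-0.038, 215, 182, 
[... 978 characters left out ...]
), (-0.032, 95, 83, 73), (0.032, 197, 167, 137), (0.034, 196, 165, 135), (0.036, 196, 165, 135), (0.038, 199, 168, 137), (0.04, 196, 165, 136), (0.042, 209, 178, 147), (0.044, 221, 192, 160), (0.046, 225, 199, 164), (0.048, 226, 198, 164)]
0.004 0.056 [(-0.05, 229, 230, 237), (-0.048, 231, 233, 239), (-0.046, 226, 228, 235), (-0.044, 212, 214, 221), (-0.042, 159, 156, 160), (-0.04, 94, 86, 80), (-0.038, 88, 78, 69), (-0.036, 93, 82, 73), (-0.034, 94, 83, 74), (-0.032, 94, 84, 74), (0.032, 214, 185, 154), (0.034, 218, 188, 156), (0.036, 216, 186, 155), (0.038, 214, 184, 153), (0.04, 221, 191, 160), (0.042, 221, 193, 161), (0.044, 225, 200, 166), (0.046, 224, 197, 164), (0.048, 222, 194, 162)]
```

```bash
python3 -c "
from h import *
print(workorder.job_done())"
```

```text
the job is handed in; nothing more can be done
None
```

I handed the job in: the magazine is empty and its four shims are shingled from the red line, slots to the blue lip, with the oak block set squarely behind the last; no verdict came back, and one early descent at the exit hit the magazine with a wrist force of about 80 N, under the 120 N limit.

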